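# Open the solvent hood to its working height

## Task

Open the solvent hood for work: first switch its extractor on by pressing the raised near half of the rocker on the foot console all the way down, and only then push the counterweighted sash up, with a fingertip beneath its lip, until the sash's pointer is level with the pointer clip on the right-hand post, and leave it standing there. Raise the sash smoothly without gripping its lip, and do not disturb the clip or the things in and around the hood.

Things in the scene. Friction and masses are not known exactly. Their poses are not given: they have to be found in the camera images.
- hood: White bench-top solvent hood, fixed, 474 mm wide, 165 deep, 580 high, clear sliding sash in front. Origin on the bench at the centre of the sash plane; x points into the hood, y left along its front, z up; turned up to 0.08 rad. Guide posts: front faces at x = -14 mm, |y| = 172 to 190. Apron under the sash, 84 mm high. Foot console 94 x 66 x 46 mm, centre x = -115, y = -200.
- sash (a joint): Height of the sash above its closed position, m: 0 = closed (as it always starts), at most 0.205. It is balanced by counterweights and stays wherever it is left; 2 to 4 N upward moves it.
- lip_under (a point): Centre of the underside of the sash's lip; moves with the sash. The lip is an aluminium ledge, 260 mm long along the hood's y. This point is 30 mm before the sash plane; the front edge lies 16 mm farther out (hood -x), the sash's rail 23 mm inward. 6 mm thick, with a 5 mm flange on top set back 8 mm. Closed, the underside stands 85 mm over the bench, open below.
- sash_pointer (a point): Tip of the dark pointer plate on the lower right of the sash, 35 mm above the lip's underside, pointing right to the post; moves with the sash.
- mark_pointer (a point): Tip of the dark pointer clip (24 mm high, with a steel thumbscrew) clamped on the right-hand post, pointing left to the sash. Its height marks the working height and differs from time to time: 220 to 310 mm above the bench, that is a sash height of 100 to 190 mm.
- mark_clip (a joint): Position of the clip along the post, m; it is only to be read, not moved.
- rocker (a joint): Angle of the extractor's white rocker switch, rad: 0 = off (near half raised), 0.4 = on (near half fully down). It stays where it is left; about 3 N on its near half moves it.
- rocker_near (a point): Middle of the top face of the rocker's near half, 21 mm on the robot's side (hood -x) of the pivot; moves with the rocker, and sinks about 8 mm from off to fully on. The rocker is 60 mm long along the hood's x and 34 mm wide, on top of the foot console. Press straight down.
- tree_in: Wax casting tree, 127 mm wide and 234 mm high, standing inside the hood; leave alone. Origin under its base.
- flux_bottle: White square bottle, 46 x 46 x 71 mm, standing left in front of the hood; leave alone. Origin under its base.
- tape_roll: Roll of tape, 58 mm wide and 24 mm high, lying left in front of the hood; leave alone. Origin under it.
- side_cutters: Blue-handled side cutters, 60 x 105 x 12 mm, lying on the bench to the right of the foot console; leave alone. Origin under them.

How it is judged (in metres and radians):
On the way, in this order (a step that is already met when the one before it is completed fails the run):
1. the extractor's rocker is pressed on while the sash is still closed (value of joint rocker above 0.33 rad and value of joint sash below 0.01 m), for 0.1 s.
2. the sash is on its way up, pushed by the fingers beneath its lip (value of joint sash above 0.03 m and contact force between the fingers and lip_ledge above 0.3 N), for 0.1 s.
At the end, for the whole second after the job is handed in: The rocker is on (over 0.33 rad of 0.4), and the sash stands at rest with its pointer within 8 mm of the height of the clip's pointer (z of sash_pointer in the frame of mark_pointer between -0.008 and 0.008 m and velocity of joint sash between -0.005 and 0.005 m/s and value of joint rocker above 0.33 rad); the robot touches nothing.
It fails at once if the sash is opened (over 15 mm) while the extractor is off (value of joint sash above 0.015 m and value of joint rocker below 0.3 rad).
It fails at once if the sash is flung up or down (faster than 0.35 m/s) (velocity of joint sash above 0.35 m/s or velocity of joint sash below -0.35 m/s).
It fails at once if the lip is gripped (pressed from above and from beneath at once) (contact force between the fingers and lip_ledge above 1 N and contact force between the fingers and lip_flange above 1 N).
It fails at once if the pointer clip is shifted by more than 5 mm (distance of mark_pointer from where it was at the start of the episode above 0.005 m).
It fails at once if a thing in or around the hood is moved by more than 20 mm (distance of any of tree_in, flux_bottle, tape_roll, side_cutters from where it was at the start of the episode above 0.02 m).
It also fails if it takes over 45 s, if anything falls off the work surface, if the arm or the gripper's body presses on something with over 40 N, if the wrist force passes 120 N, or if a joint passes its speed limit or range.

## Robot

A 7-joint arm with a two-finger parallel gripper is mounted at the origin on the work surface; the furniture and walls round the work are solid. World frame = base frame: x ahead of the robot, y to its left, z up, the work surface at z = 0. Lengths are in m, angles in degrees, forces in N, time in s.
With the tool pointing down it reaches from about 0.425 to 0.925 m from the base axis. Payload 6.8 kg.
Tool frame: the origin (TCP) lies midway between the tips of the shut fingers; the grasp point (between the pads) lies 19 mm behind it; z points along the fingers, x is the direction in which the jaws open and shut, and the axes are right-handed (so a half turn about z gives the same grasp; the last joint's range is limited). The gripper opens to 88 mm and grips with 3 to 60 N. Pads are 20 mm wide; open, the fingers measure 115 mm over their backs; the gripper's body (75 mm by 178 mm) begins 61 mm behind the grasp point.
Start: joints at [69.952, 27.33, 1.283, 89.118, -0.659, 63.558, -4.761], TCP at [0.162, -0.655, 0.223] pointing down, gripper open.
Joint ranges: [-169.35, 169.35], [-19.33, 120.38], [-80.79, 83.38], [13.8, 139.57], [-78.32, 258.32], [9.67, 109.79], [-169.56, 169.56]. Speed limits (degrees/s): [136.94, 136.94, 180, 180, 180, 180, 180].

## Interface

Orientations are given as a 3x3 rotation matrix whose columns are the frame's x, y, z axes.
In Python, from bench import arm gives the robot as it stands.
- The arm moves only by the tool arm_command, never from a script. Its argument "rows" is a list of rows, each a list of 2 entries, a list of its own where there are three numbers: the shift along the world's x, y, z in mm, then the turn, a rotation vector about the world's x, y, z in rad. A call has 1 to 8 rows; each row shifts and turns the commanded pose from where the row before left it; what a row does not reach is not made up. A row lasts 1/12 s, in which the tool goes at most 41.7 mm and 7.16 degrees, less where a joint would pass 70% of its speed; a pose out of reach is approached as far as the arm can. A call with a gripper value outside its range is refused whole. "jaw" is the gripper's target within -1 to 1 (fully open at 1, half-way at 0, shut at -1), set as the call begins (left out, the last holds). The fingers move at their own pace and stop on an object; the grip force is fixed at half the most. Time passes only in rows, so rows that do not move let the fingers close. It gives the time, the measured TCP pose, the force and the opening at its end, in the units of the state.
- arm.get_state(): the state, without advancing time (a new reading comes with each control period).
- arm.get_image(name): name is "scene" or "top" or "wrist"; returns the picture (384x512x3 uint8, blue, green, red); there is no depth.
- arm.camera_params(name): a dict with "fx", "fy", "cx", "cy" (pixels), "R" (3x3) and "t" (3): a world point X has camera coordinates R X + t. Camera axes: x right, y down, z forward; pixel columns grow to the right and rows downward; lengths in m; the calibration is good to about 2 mm. A picture is of the moment at which its call begins: read the wrist's pose just before it. camera_params takes no time and is no camera call; for the wrist camera it gives the pose at the moment of the call.
- arm.sign_off(): hands the job in, once; it reports no verdict.
The state is a dict: "clock": time; "joints": joint angles; "qd": joint speeds; "tau": joint torques, N m; "position": TCP position; "tcp_rot": TCP orientation; "wrist_force": force on the tool from outside, world axes, zero at the start; "moment": the same for the moment, N m; "grip_width": finger opening in m.
Only numpy, scipy, OpenCV 4.12 (cv2) and the standard library are available. Lean on these libraries where they do the work, as an engineer would, in place of code of your own. Each camera call takes 0.05 s, during which the arm holds its last target.

## Working session

There is one attempt and no reset: what is moved stays moved. The work goes in short steps, Python scripts to look and compute and a tool call to move; the robot and the scene stay as the last step left them, time stands still between calls to the robot, and variables do not carry over. Pictures are saved under pics/ and viewed, and the job is handed in when it is done.

Besides the shell and the picture viewer there is one more tool, called after "Emit:" by a JSON object that holds its "api" and its "payload". arm_command: Moves the arm, as the interface text tells. Its arguments: {"type":"object","properties":{"rows":{"type":"array","items":{"type":"array"}},"jaw":{"type":"number"}},"required":["rows"]}

```bash
mkdir -p pics; python3 - <<'E'
from bench import arm
import cv2,json
s=arm.get_state(); print({k:s[k] for k in ('clock','position','tcp_rot','grip_width','wrist_force')})
for n in ('scene','top','wrist'):
    p=arm.camera_params(n); print(n,p)
    cv2.imwrite(f'pics/{n}0.png',arm.get_image(n))
E
```

```text
{'clock': 0.0, 'position': array([ 0.16145732, -0.6547859 ,  0.22167154]), 'tcp_rot': array([[ 2.39464567e-01, -9.70904928e-01, -5.84149859e-04],
       [-9.70903373e-01, -2.39465232e-01,  1.74457218e-03],
       [-1.83369731e-03,  1.49389849e-04, -9.99998308e-01]]), 'grip_width': 0.08818793985770401, 'wrist_force': array([ 0.51984059,  0.15559677, -0.13598476])}
scene {'fx': 414.67343520934355, 'fy': 414.67343520934355, 'cx': 261.22163088572904, 'cy': 190.29977335195863, 'R': array([[-0.7601058 , -0.6496644 , -0.01324156],
       [-0.47712521,  0.57183736, -0.66734816],
       [ 0.44112436, -0.50093733, -0.74462816]]), 't': array([0.44330068, 0.30862084, 1.22324408])}
top {'fx': 382.9347826515473, 'fy': 382.9347826515473, 'cx': 258.0804636052018, 'cy': 193.67915613323544, 'R': array([[-0.00653588, -0.99961941, -0.02680136],
       [-0.98609563,  0.01089339, -0.16582141],
       [ 0.16605026,  0.02534492, -0.98579153]]), 't': array([0.06011222, 0.56515712, 1.09400469])}
wrist {'fx': 286.0170008868152, 'fy': 286.0170008868152, 'cx': 255.05119270401636, 'cy': 188.5171168751267, 'R': array([[ 0.2390398 , -0.97100911, -0.00113003],
       [-0.93964629, -0.23161208,  0.25183464],
       [-0.24479546, -0.05913668, -0.96776962]]), 't': array([-0.67371846, -0.03007284,  0.38926099])}
```

View pics/scene0.png

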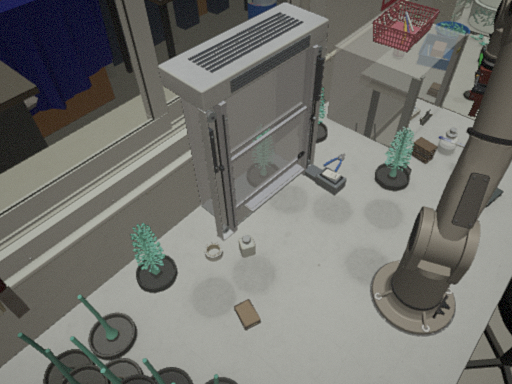

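View pics/top0.png

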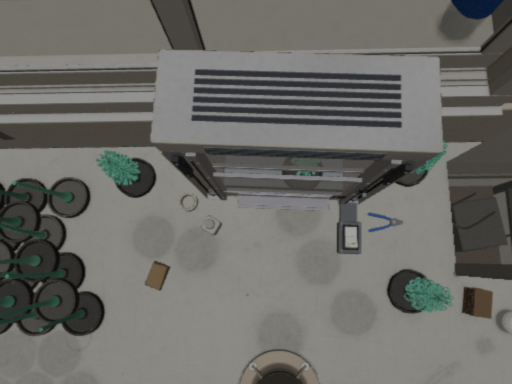

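View pics/wrist0.png

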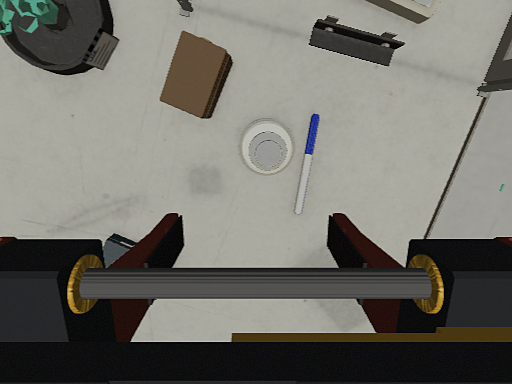

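The scene view shows the hood at the centre, with its sash facing the robot, and the console near (328,178). In the top view the lip is at about (283,203) and the rocker at about (350,237). I'll enlarge both.

```bash
python3 - <<'E'
import cv2
a=cv2.imread('pics/top0.png'); b=cv2.imread('pics/scene0.png')
cv2.imwrite('pics/topc.png',cv2.resize(a[140:270,160:420],None,fx=3,fy=3,interpolation=cv2.INTER_CUBIC))
cv2.imwrite('pics/scc.png',cv2.resize(b[30:250,180:360],None,fx=2.7,fy=2.7,interpolation=cv2.INTER_CUBIC))
E
```

```text
(no output)
```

View pics/topc.png

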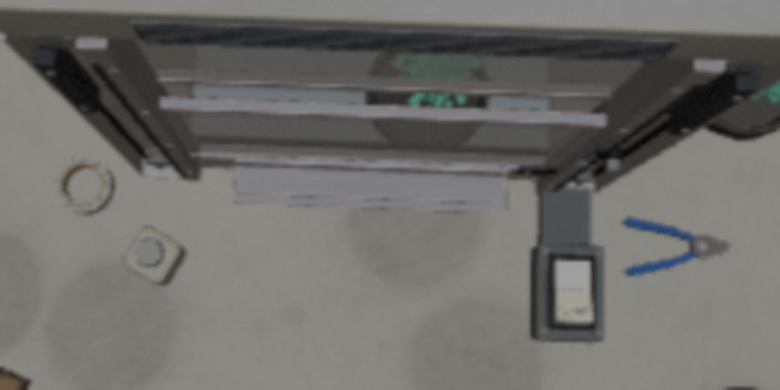

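View pics/scc.png

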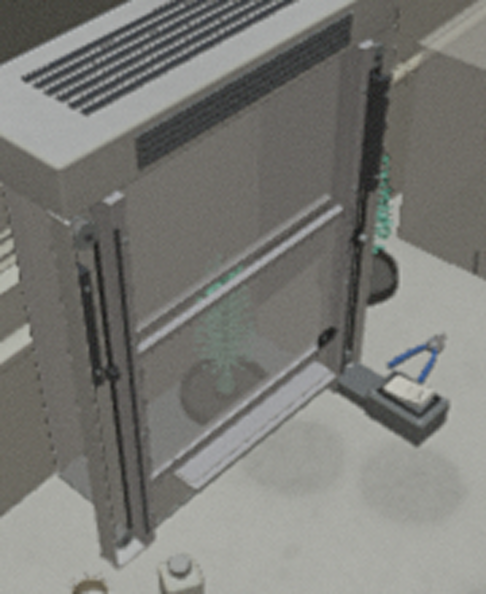

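```bash
cat > h.py <<'E'
import numpy as np, cv2
def ray(P,u,v):
    d=np.array([(u-P['cx'])/P['fx'],(v-P['cy'])/P['fy'],1.]); R=np.array(P['R']);t=np.array(P['t'])
    return -R.T@t, R.T@d
def onz(P,u,v,z):
    c,d=ray(P,u,v); return c+d*(z-c[2])/d[2]
def proj(P,X):
    c=np.array(P['R'])@X+np.array(P['t']); return P['fx']*c[0]/c[2]+P['cx'],P['fy']*c[1]/c[2]+P['cy']
def onplane(P,u,v,p,n):
    c,d=ray(P,u,v); return c+d*((p-c)@n)/(d@n)
E
python3 - <<'E'
from h import *
from bench import arm
T=arm.camera_params('top'); S=arm.camera_params('scene')
f=lambda x,y:(160+(x-1)/3,140+(y-1)/3)
for n,x,y,z in [('lipFL',235,204,.09),('lipFR',505,208,.09),('conNL',533,337,.046),('conNR',602,340,.046),('conFL',540,246,.046),('conFR',604,247,.046),('rkNL',555,323,.06),('rkNR',592,323,.06),('rkFL',555,260,.055),('rkFR',590,261,.055),('postL foot',158,178,0),('postR',580,188,0),('bottle',150,255,.07),('cutL',628,270,.01),('cutT',725,245,.01)]:
    print(n,np.round(onz(T,*f(x,y),z),4))
g=lambda x,y:(180+(x-1)/2.7,30+(y-1)/2.7)
for n,x,y,z in [('lipFL',197,487,.085),('lipFR',335,382,.085),('conN',417,443,.046),('conR',447,405,.046)]:
    print('S',n,np.round(onz(S,*g(x,y),z),4))
E
```

```text
lipFL [0.5187 0.1117 0.09  ]
lipFR [ 0.5123 -0.1441  0.09  ]
conNL [ 0.3921 -0.1733  0.046 ]
conNR [ 0.3888 -0.2394  0.046 ]
conFL [ 0.4801 -0.1837  0.046 ]
conFR [ 0.4785 -0.2459  0.046 ]
rkNL [ 0.405  -0.1923  0.06  ]
rkNR [ 0.4048 -0.2274  0.06  ]
rkFL [ 0.4655 -0.1959  0.055 ]
rkFR [ 0.4643 -0.2296  0.055 ]
postL foot [0.5585 0.1989 0.    ]
postR [ 0.5435 -0.2356  0.    ]
bottle [0.4726 0.1954 0.07  ]
cutL [ 0.4585 -0.2773  0.01  ]
cutT [ 0.4827 -0.3755  0.01  ]
S lipFL [0.5253 0.1089 0.085 ]
S lipFR [ 0.5038 -0.1376  0.085 ]
S conN [ 0.3791 -0.1491  0.046 ]
S conR [ 0.3862 -0.2301  0.046 ]
```

The console and lip agree across the rays: the console is about (0.435,-0.211) and the lip front centre about (0.516,-0.016). Yaw comes out between -0.03 and -0.06. Next I rise, close the jaws, go above the rocker and refine with the wrist camera.

Emit:
{"api": "arm_command", "payload": {"jaw": -1, "rows": [[[0, 0, 35], [0, 0, 0]], [[0, 0, 35], [0, 0, 0]], [[0, 0, 35], [0, 0, 0]], [[0, 0, 35], [0, 0, 0]], [[0, 0, 35], [0, 0, -0.07]], [[10, 20, 10], [0, 0, -0.07]], [[15, 30, 0], [0, 0, -0.07]], [[15, 30, 0], [0, 0, -0.07]]]}}

```text
clock: 0.82
position: [0.2015, -0.5751, 0.4082]
tcp_rot: [[-0.044, -0.999, 0.0], [-0.999, 0.044, -0.001], [0.001, -0.001, -1.0]]
wrist_force: [1.0, -0.5, 0.5]
grip_width: 0.0382
```

Emit:
{"api": "arm_command", "payload": {"rows": [[[18, 33, 0], [0, 0, 0]], [[18, 33, 0], [0, 0, 0]], [[18, 33, 0], [0, 0, 0]], [[18, 33, 0], [0, 0, 0]], [[18, 33, 0], [0, 0, 0]], [[18, 33, 0], [0, 0, 0]], [[18, 33, 0], [0, 0, 0]], [[18, 33, 0], [0, 0, 0]]]}}

```text
clock: 1.48
position: [0.346, -0.3095, 0.4076]
tcp_rot: [[-0.038, -0.999, -0.0], [-0.999, 0.038, -0.0], [0.0, 0.0, -1.0]]
wrist_force: [0.6, 0.1, -0.3]
grip_width: 0.0007
```

Emit:
{"api": "arm_command", "payload": {"rows": [[[18, 33, 0], [0, 0, 0]], [[18, 33, 0], [0, 0, 0]], [[10, 15, -30], [0, 0, 0]], [[0, 0, -30], [0, 0, 0]], [[0, 0, -30], [0, 0, 0]], [[0, 0, 0], [0, 0, 0]]]}}

```text
clock: 1.98
position: [0.3885, -0.2287, 0.3124]
tcp_rot: [[-0.037, -0.999, -0.009], [-0.999, 0.037, 0.004], [-0.004, 0.009, -1.0]]
wrist_force: [-1.4, 0.3, -0.7]
grip_width: 0.0003
```

```bash
python3 - <<'E'
from bench import arm
import cv2,pickle
s=arm.get_state(); P=arm.camera_params('wrist'); im=arm.get_image('wrist')
print(s['clock'],s['position'],s['joints'],s['tcp_rot'])
cv2.imwrite('pics/wrist1.png',im); pickle.dump(P,open('w1.pkl','wb'))
E
```

```text
1.9833 [ 0.38854476 -0.22866019  0.31244372] [ 39.00514435   2.34649007 -16.83376736 110.14182661   0.69384101
  68.16085658 -70.20382029] [[-0.03708018 -0.99927519 -0.00861147]
 [-0.99930486  0.03704529  0.00417668]
 [-0.00385464  0.00876035 -0.9999542 ]]
```

View pics/wrist1.png

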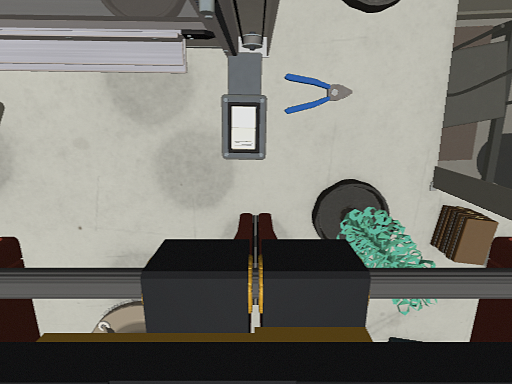

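The wrist view shows the console at rows 95-159 and columns 222-267, the white rocker at (243,128), and the cutters clear to its right. I'll measure it.

```bash
python3 - <<'E'
from h import *
import pickle
P=pickle.load(open('w1.pkl','rb')); im=cv2.imread('pics/wrist1.png')
cv2.imwrite('pics/w1c.png',cv2.resize(im[0:170,170:290],None,fx=4.5,fy=3.5,interpolation=cv2.INTER_CUBIC))
m=cv2.inRange(im[98:157,226:263],(190,190,190),(255,255,255)); n,l,st,ce=cv2.connectedComponentsWithStats(m)
for s in st[1:]: print(s+np.array([226,98,0,0,0]))
w=max(range(1,n),key=lambda i:st[i][4]); ys,xs=np.where(m>0); r=cv2.minAreaRect(np.c_[xs+226,ys+98].astype(np.float32)); print(r)
for p in cv2.boxPoints(r): print(p,onz(P,*p,.055))
for n,u,v in [('NL',222,159),('NR',266,159),('FL',222,95),('FR',266,95)]: print(n,onz(P,u,v,.046))
for u,v in [(0,70),(184,73)]: print('lip',onz(P,u,v,.088), onz(P,u,v,.085))
E
```

```text
[232 107  23  42 918]
((243.0, 127.5), (41.0, 22.0), 90.0)
[232. 107.] [ 0.465793   -0.19770681  0.055     ]
[254. 107.] [ 0.46462931 -0.22866014  0.055     ]
[254. 148.] [ 0.40710035 -0.22644493  0.055     ]
[232. 148.] [ 0.40829352 -0.19434007  0.055     ]
NL [ 0.39126517 -0.17751806  0.046     ]
NR [ 0.38881103 -0.24376817  0.046     ]
FL [ 0.48289117 -0.1837191   0.046     ]
FR [ 0.48053097 -0.24629855  0.046     ]
lip [0.5209348  0.08904825 0.088     ] [0.52142139 0.09154004 0.085     ]
lip [ 0.50862874 -0.1423001   0.088     ] [ 0.50901958 -0.14160829  0.085     ]
```

View pics/w1c.png

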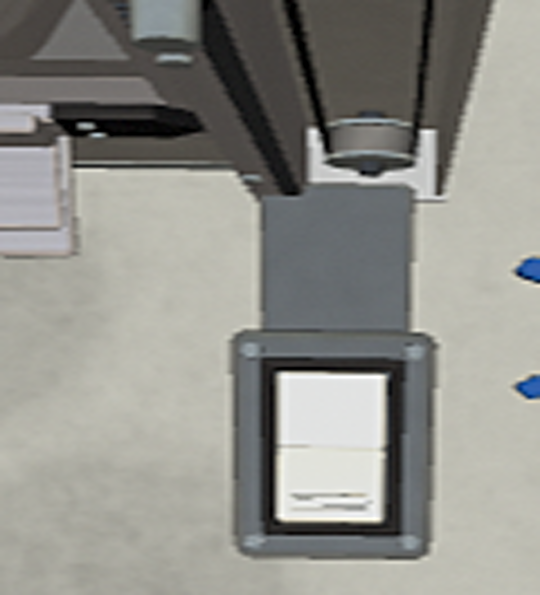

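Emit:
{"api": "arm_command", "payload": {"rows": [[[13, 9, 0], [0, 0, 0]], [[12, 9, 0], [0, 0, 0]], [[0, 0, -35], [0, 0, 0]], [[0, 0, -35], [0, 0, 0]], [[0, 0, -35], [0, 0, 0]], [[0, 0, -35], [0, 0, 0]], [[0, 0, -35], [0, 0, 0]], [[0, 0, 0], [0, 0, 0]]]}}

```text
clock: 2.7
position: [0.4141, -0.2119, 0.1391]
tcp_rot: [[-0.039, -0.999, -0.007], [-0.999, 0.039, 0.003], [-0.003, 0.007, -1.0]]
wrist_force: [-0.9, 0.0, -0.4]
grip_width: 0.0003
```

```bash
python3 - <<'E'
from bench import arm
import cv2,pickle
s=arm.get_state(); P=arm.camera_params('wrist'); im=arm.get_image('wrist')
print(s['clock'],s['position'],s['joints'],s['wrist_force'])
s=arm.get_state();print(s['clock'],s['position'])
cv2.imwrite('pics/wrist2.png',im); pickle.dump(P,open('w2.pkl','wb'))
E
```

```text
2.7 [ 0.41407786 -0.21192917  0.1391497 ] [ 35.27081385  15.25483167 -18.18512537 120.37208366   6.51867344
  45.72147434 -79.14732877] [-0.88464747  0.0226466  -0.37213064]
2.75 [ 0.41571317 -0.21243058  0.14198781]
```

View pics/wrist2.png

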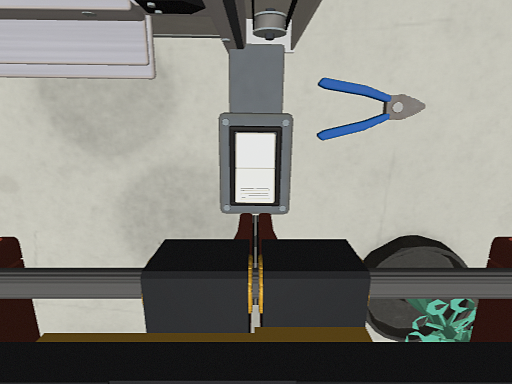

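The fingers line up with the rocker's columns (about 255), and the tip is at (0.4157,-0.2124,0.142). I'll go down in small steps while watching the force.

Emit:
{"api": "arm_command", "payload": {"rows": [[[0, 0, -25], [0, 0, 0]], [[0, 0, -25], [0, 0, 0]], [[0, 0, -15], [0, 0, 0]], [[0, 0, -6], [0, 0, 0]], [[0, 0, -3], [0, 0, 0]], [[0, 0, 0], [0, 0, 0]]]}}

```text
clock: 3.25
position: [0.4182, -0.2132, 0.0703]
tcp_rot: [[-0.039, -0.999, 0.002], [-0.999, 0.039, -0.001], [0.001, -0.002, -1.0]]
wrist_force: [-0.9, 0.2, 0.2]
grip_width: 0.0006
```

Emit:
{"api": "arm_command", "payload": {"rows": [[[0, 0, -3], [0, 0, 0]], [[0, 0, -3], [0, 0, 0]], [[0, 0, -2], [0, 0, 0]], [[0, 0, 0], [0, 0, 0]]]}}

```text
clock: 3.58
position: [0.4167, -0.2128, 0.0609]
tcp_rot: [[-0.039, -0.999, 0.0], [-0.999, 0.039, -0.001], [0.001, -0.0, -1.0]]
wrist_force: [-0.4, -1.4, 2.1]
grip_width: 0.0009
```

Emit:
{"api": "arm_command", "payload": {"rows": [[[0, 0, -2], [0, 0, 0]], [[0, 0, -2], [0, 0, 0]], [[0, 0, 0], [0, 0, 0]]]}}

```text
clock: 3.83
position: [0.4164, -0.2126, 0.0569]
tcp_rot: [[-0.039, -0.999, -0.001], [-0.999, 0.039, -0.0], [0.0, 0.001, -1.0]]
wrist_force: [-4.3, -0.3, 9.4]
grip_width: 0.0006
```

Emit:
{"api": "arm_command", "payload": {"rows": [[[0, 0, -2], [0, 0, 0]], [[0, 0, -2], [0, 0, 0]], [[0, 0, 0], [0, 0, 0]]]}}

```text
clock: 4.08
position: [0.4165, -0.2127, 0.056]
tcp_rot: [[-0.039, -0.999, -0.001], [-0.999, 0.039, -0.002], [0.002, 0.001, -1.0]]
wrist_force: [-17.0, 5.3, 53.9]
grip_width: 0.0006
```

Emit:
{"api": "arm_command", "payload": {"rows": [[[0, 0, -2], [0, 0, 0]], [[0, 0, 0], [0, 0, 0]]]}}

```text
clock: 4.25
position: [0.4166, -0.2128, 0.0557]
tcp_rot: [[-0.039, -0.999, -0.001], [-0.999, 0.039, -0.003], [0.003, 0.001, -1.0]]
wrist_force: [-22.5, 8.2, 76.1]
grip_width: 0.0003
```

That is a hard stop at 0.056, so the rocker is fully down. I'll retreat upward and check it visually.

Emit:
{"api": "arm_command", "payload": {"rows": [[[0, 0, 8], [0, 0, 0]], [[0, 0, 25], [0, 0, 0]], [[0, 0, 35], [0, 0, 0]], [[0, 0, 35], [0, 0, 0]], [[0, 0, 35], [0, 0, 0]], [[0, 0, 0], [0, 0, 0]]]}}

```text
clock: 4.75
position: [0.4205, -0.2134, 0.1947]
tcp_rot: [[-0.038, -0.999, 0.01], [-0.999, 0.038, -0.004], [0.004, -0.01, -1.0]]
wrist_force: [1.1, -0.8, -0.3]
grip_width: 0.0003
```

```bash
python3 - <<'E'
from bench import arm
import cv2,pickle
s=arm.get_state(); P=arm.camera_params('wrist'); im=arm.get_image('wrist')
print(s['clock'],s['position'],s['joints'],s['wrist_force'])
cv2.imwrite('pics/wrist3.png',im); pickle.dump(P,open('w3.pkl','wb'))
cv2.imwrite('pics/w3c.png',cv2.resize(im[0:230,190:330],None,fx=2.6,fy=2.6,interpolation=cv2.INTER_CUBIC))
E
```

```text
4.75 [ 0.42054269 -0.21343827  0.19468336] [ 36.40419506  10.85250213 -19.09273006 117.20351902   4.56087045
  51.99527031 -77.32711727] [ 1.11925347 -0.80398032 -0.27237692]
```

View pics/w3c.png

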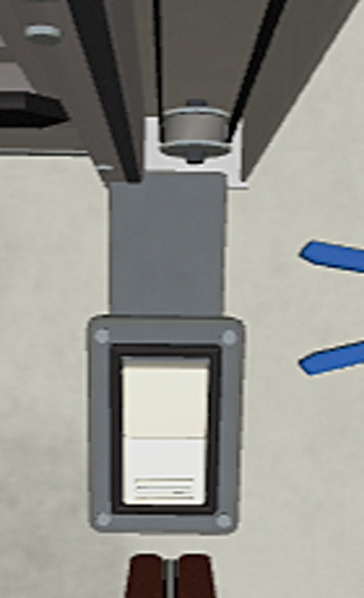

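The far half has risen and the near half is flush, so the rocker is on. Next I tilt the tool forward and look at the clip and lip with the wrist camera.

Emit:
{"api": "arm_command", "payload": {"rows": [[[0, 5, 25], [0, -0.11, 0]], [[0, 5, 25], [0, -0.11, 0]], [[0, 5, 20], [0, -0.11, 0]], [[-10, 5, 10], [0, -0.11, 0]], [[-10, 5, 0], [0, -0.11, 0]], [[-10, 5, 0], [0, -0.11, 0]], [[-10, 5, 0], [0, -0.11, 0]], [[0, 0, 0], [0, 0, 0]]]}}

```text
clock: 5.47
position: [0.381, -0.1807, 0.2695]
tcp_rot: [[-0.029, -0.814, 0.58], [-0.999, 0.042, 0.009], [-0.032, -0.579, -0.814]]
wrist_force: [-0.3, 0.7, -0.7]
grip_width: 0.0003
```

```bash
cat > look.py <<'E'
import sys,cv2,pickle
from bench import arm
k=sys.argv[1]
s=arm.get_state(); P=arm.camera_params('wrist'); im=arm.get_image('wrist')
print(s['clock'],s['position'].round(4),s['joints'].round(1),s['wrist_force'].round(1)); print(s['tcp_rot'].round(3))
cv2.imwrite(f'pics/wrist{k}.png',im); pickle.dump((P,s),open(f'w{k}.pkl','wb'))
E
python3 look.py 4
```

```text
5.4667 [ 0.381  -0.1807  0.2695] [ 48.3 -13.2 -14.3 138.2 -45.6  32.2 -24.2] [-0.3  0.7 -0.7]
[[-0.029 -0.814  0.58 ]
 [-0.999  0.042  0.009]
 [-0.032 -0.579 -0.814]]
```

View pics/wrist4.png

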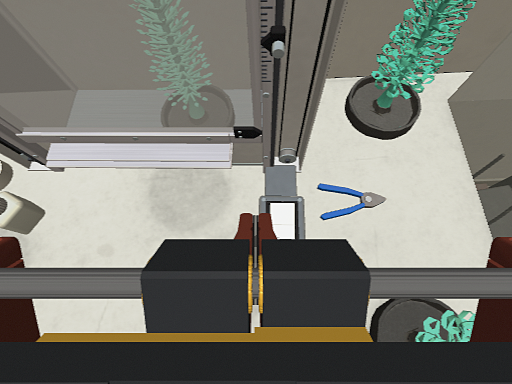

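The view shows the clip at about (272,42) with its tip pointing left near (262,42). The sash pointer tip is near (262,132). I'll zoom in to measure them.

```bash
python3 - <<'E'
import cv2
im=cv2.imread('pics/wrist4.png')
cv2.imwrite('pics/w4c.png',cv2.resize(im[10:190,210:310],None,fx=3.3,fy=3.3,interpolation=cv2.INTER_CUBIC))
b=cv2.imread('pics/scene0.png')
cv2.imwrite('pics/scd.png',cv2.resize(b[80:190,280:340],None,fx=5.4,fy=5.4,interpolation=cv2.INTER_CUBIC))
E
```

```text
(no output)
```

View pics/w4c.png

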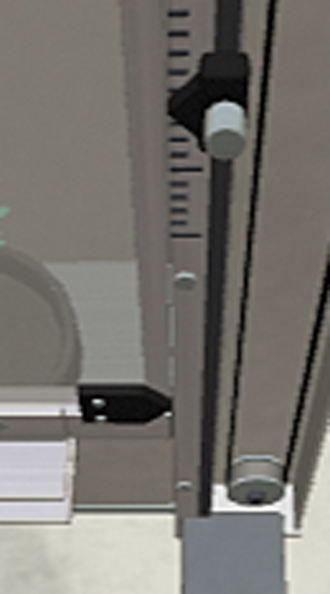

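View pics/scd.png

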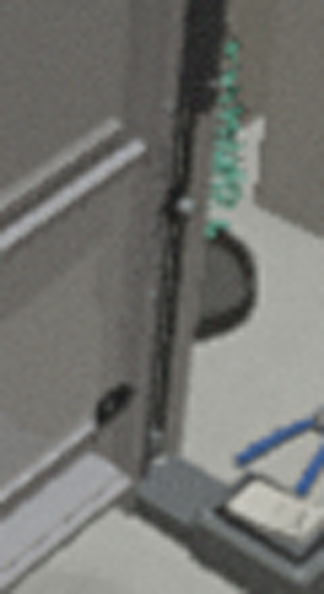

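```bash
python3 - <<'E'
from h import *
import pickle
from bench import arm
P,s=pickle.load(open('w4.pkl','rb')); S=arm.camera_params('scene'); T=arm.camera_params('top')
a=onz(P,262.1,132.4,.12); print('sash tip',a, 'cam',ray(P,0,0)[0])
th=-.045; n=np.array([np.cos(th),np.sin(th),0])
for dx in (-.01,-.005,0,.005,.01):
    p=onplane(P,261.5,42.1,a+n*dx,n); print(dx,p,'scene px',proj(S,p),'top',proj(T,p))
print('sash scene',proj(S,a))
# lip corners in this image
for u,v in [(231,168),(46,167)]: print(onz(P,u,v,.088))
E
```

```text
sash tip [ 0.54271348 -0.18947787  0.12      ] cam [ 0.34271988 -0.18447968  0.44069489]
-0.01 [ 0.53268624 -0.18985785  0.26935302] scene px (np.float64(309.70979820946866), np.float64(118.61366216989794)) top (np.float64(358.5025338903046), np.float64(190.80116554903123))
-0.005 [ 0.53768493 -0.18999936  0.26484441] scene px (np.float64(308.3951399551876), np.float64(119.07666547202196)) top (np.float64(358.02139587552176), np.float64(189.07159983428406))
0 [ 0.54268362 -0.19014088  0.26033579] scene px (np.float64(307.09134026866116), np.float64(119.5358445462827)) top (np.float64(357.5457551758011), np.float64(187.36179553385594))
0.005 [ 0.54768232 -0.1902824   0.25582717] scene px (np.float64(305.79826517184966), np.float64(119.99124657777526)) top (np.float64(357.0755181107172), np.float64(185.67141589104307))
0.01 [ 0.55268101 -0.19042392  0.25131856] scene px (np.float64(304.5157828817964), np.float64(120.44291797851885)) top (np.float64(356.61059311638155), np.float64(184.00013175753952))
sash scene (np.float64(304.23336012120313), np.float64(151.1108837259573))
[ 0.50873494 -0.14555035  0.088     ]
[0.52168983 0.11308751 0.088     ]
```

Emit:
{"api": "arm_command", "payload": {"rows": [[[12, 27, -5], [0, 0, 0.087]], [[12, 27, -10], [0, 0, 0.087]], [[12, 27, -10], [0, 0, 0.087]], [[12, 27, -10], [0, 0, 0.087]], [[12, 27, -10], [0, 0, 0.087]], [[12, 27, -10], [0, 0, 0.087]], [[0, 0, 0], [0, 0, 0]]]}}

```text
clock: 6.1
position: [0.458, -0.0144, 0.215]
tcp_rot: [[0.486, -0.721, 0.494], [-0.873, -0.379, 0.306], [-0.033, -0.58, -0.814]]
wrist_force: [0.4, 1.0, 0.1]
grip_width: 0.0004
```

```bash
python3 look.py 5
```

```text
6.1 [ 0.458  -0.0144  0.215 ] [ 33.4  -0.8 -22.3 136.8 -57.3  28.3  -2.5] [0.4 1.  0.1]
[[ 0.486 -0.721  0.494]
 [-0.873 -0.379  0.306]
 [-0.033 -0.58  -0.814]]
```

View pics/wrist5.png

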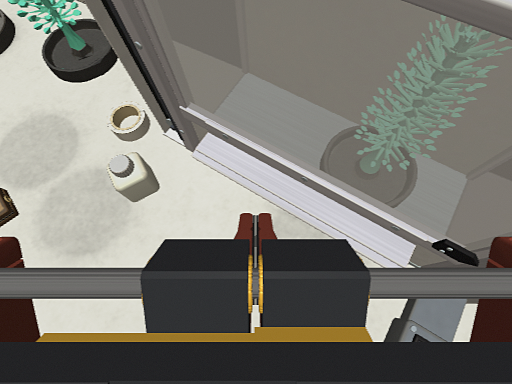

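The view shows the lip running from (195,140) to (410,262) ahead of the fingers. I'll tilt further and come down in front of it.

Emit:
{"api": "arm_command", "payload": {"rows": [[[5, 3, -15], [0.053, -0.085, 0]], [[5, 3, -15], [0.053, -0.085, 0]], [[5, 3, -15], [0.053, -0.085, 0]], [[5, 3, -15], [0.053, -0.085, 0]], [[0, 0, 0], [0, 0, 0]]]}}

```text
clock: 6.57
position: [0.4613, -0.0168, 0.1728]
tcp_rot: [[0.489, -0.688, 0.536], [-0.871, -0.343, 0.353], [-0.059, -0.639, -0.767]]
wrist_force: [-0.2, 0.1, 0.5]
grip_width: 0.0008
```

```bash
python3 look.py 6
```

```text
6.5667 [ 0.4613 -0.0168  0.1728] [ 66.5  10.9 -54.6 139.  -73.1  20.5  19.6] [-0.2  0.1  0.5]
[[ 0.489 -0.688  0.536]
 [-0.871 -0.343  0.353]
 [-0.059 -0.639 -0.767]]
```

Elbow and wrist limits are near (q4 at 139, q5 at -73). I'll fit the kinematics from the recorded joint and pose pairs so I can choose a reachable yaw and tilt.

```bash
cat > kin.py <<'E'
import numpy as np, itertools, pickle
from scipy.optimize import least_squares
from scipy.spatial.transform import Rotation as Ro
q0=np.array([69.952,27.33,1.283,89.118,-.659,63.558,-4.761])
R0=np.array([[.239464567,-.970904928,-.00058415],[-.970903373,-.239465232,.00174457],[-.0018337,.00014939,-.9999983]])
D=[(q0,np.array([.16145732,-.6547859,.22167154]),R0),
 (np.array([39.00514435,2.34649007,-16.83376736,110.14182661,.69384101,68.16085658,-70.20382029]),np.array([.38854476,-.22866019,.31244372]),np.array([[-.03708018,-.99927519,-.00861147],[-.99930486,.03704529,.00417668],[-.00385464,.00876035,-.9999542]])),]
import os
for k in ('4','5','6','7','8','9','10'):
    if os.path.exists(f'w{k}.pkl'):
        s=pickle.load(open(f'w{k}.pkl','rb'))[1]; D.append((s['joints'],s['position'],s['tcp_rot']))
AX='zyzyzyz'
E
cat > fit.py <<'E'
from kin import *
best=[]
for sg in itertools.product([1,-1],repeat=7):
    def f(o):
        r=[]
        for q,p,R in D:
            M=Ro.identity()
            for i in range(7):
                M=M*Ro.from_euler(AX[i],sg[i]*q[i]+o[i],degrees=True)
            r.append((M.inv()*Ro.from_matrix(R)).as_rotvec())
        return np.ravel(r)
    for o1 in (0,180):
      for o7 in (0,90,180,-90):
        o=np.array([o1,0,0,0,0,0,o7],float); best.append((np.abs(f(o)).max(),sg,o1,o7))
best.sort(key=lambda b:b[0]); 
for b in best[:5]: print(b)
E
python3 fit.py
```

```text
(np.float64(0.0018558994758409327), (-1, -1, -1, -1, -1, -1, -1), 180, 0)
(np.float64(0.001855899475840933), (-1, 1, -1, 1, -1, 1, -1), 0, 180)
(np.float64(0.6613584679411972), (1, 1, -1, 1, 1, 1, 1), 0, 0)
(np.float64(0.6613584679411972), (1, -1, -1, -1, 1, -1, 1), 180, 180)
(np.float64(0.7349391286221146), (-1, 1, 1, 1, 1, 1, -1), 180, 0)
```

```bash
cat >> kin.py <<'E'
sg=(-1,1,-1,1,-1,1,-1); off=[0,0,0,0,0,0,180]
cols=[(0,2),(2,0),(2,2),(3,0),(4,0),(4,2),(5,0),(6,2)]  # (joint idx, axis)
def cum(q):
    M=Ro.identity();C=[]
    for i in range(7):
        M=M*Ro.from_euler(AX[i],sg[i]*q[i]+off[i],degrees=True); C.append(M.as_matrix())
    return C
def A(q):
    C=cum(q); return np.array([C[i][:,a] for i,a in cols]).T
X=np.linalg.lstsq(np.vstack([A(q) for q,_,_ in D]),np.concatenate([p for _,p,_ in D]),rcond=None)[0]
def fk(q): return A(q)@X, cum(q)[6]
lo=np.array([-169.35,-19.33,-80.79,13.8,-78.32,9.67,-169.56]);hi=np.array([169.35,120.38,83.38,139.57,258.32,109.79,169.56])
def ik(p,R,seeds=20,q0=None,roll=False,rng=np.random.default_rng(0)):
    best=None
    for k in range(seeds):
        s=q0 if (k==0 and q0 is not None) else rng.uniform(lo,hi)
        def f(q):
            P,M=fk(q); e=(Ro.from_matrix(M).inv()*Ro.from_matrix(R)).as_rotvec()
            return np.r_[(P-p)*10,e*1, 1e-4*(q-(lo+hi)/2)/90]
        r=least_squares(f,np.clip(s,lo+1,hi-1),bounds=(lo,hi),max_nfev=80)
        if best is None or r.cost<best.cost: best=r
    P,M=fk(best.x); return best.x,np.linalg.norm(P-p)*1e3,np.degrees(np.linalg.norm((Ro.from_matrix(M).inv()*Ro.from_matrix(R)).as_rotvec()))
def toolR(yaw,tilt,roll=0):
    # tilt from vertical-down, yaw of forward dir; jaws horizontal; tool x ~ right of forward
    y,t=np.radians([yaw,tilt]); z=np.array([np.sin(t)*np.cos(y),np.sin(t)*np.sin(y),-np.cos(t)])
    x=np.array([np.sin(y),-np.cos(y),0]); R=np.c_[x,np.cross(z,x),z]
    return R@Ro.from_euler('z',roll,degrees=True).as_matrix()
E
python3 - <<'E'
from kin import *
print('X',X.round(4)); print([ (np.linalg.norm(fk(q)[0]-p)*1e3).round(2) for q,p,_ in D])
for yaw in (30,50,70,-30,-50,-70):
  for tilt in (50,60,75,90):
    out=[]
    for z in (.045,.2):
        q,e,a=ik(np.array([.53,.0,z]),toolR(yaw,tilt),8); out.append((round(e,1),round(a,1),q.round(0).astype(int).tolist()))
    print(yaw,tilt,out)
E
```

```text
X [ 0.3167  0.0122  0.5472  0.0774 -0.0654  0.4424 -0.0162  0.3688]
[np.float64(61.49), np.float64(61.97), np.float64(17.74), np.float64(6.34), np.float64(15.34)]
30 50 [(np.float64(0.0), np.float64(0.0), [-23, 56, 48, 132, 233, 76, 58]), (np.float64(0.0), np.float64(0.0), [-30, 19, 49, 133, 258, 46, 40])]
30 60 [(np.float64(0.0), np.float64(0.0), [-18, 70, 48, 132, 224, 98, 63]), (np.float64(0.0), np.float64(0.0), [1, 20, 21, 135, 247, 52, 58])]
30 75 [(np.float64(0.0), np.float64(0.0), [-1, 74, 30, 129, 223, 110, 82]), (np.float64(0.0), np.float64(0.0), [8, 39, 22, 137, 238, 83, 77])]
30 90 [(np.float64(0.0), np.float64(0.0), [20, 78, 9, 124, 236, 110, 103]), (np.float64(0.0), np.float64(0.0), [13, 58, 19, 134, 235, 110, 89])]
50 50 [(np.float64(0.0), np.float64(0.0), [84, 75, -61, 129, 64, 10, -53]), (np.float64(0.0), np.float64(0.0), [89, 55, -81, 131, 22, 18, -35])]
50 60 [(np.float64(0.0), np.float64(0.0), [-10, 66, 48, 122, 247, 99, 71]), (np.float64(0.0), np.float64(0.0), [93, 72, -81, 132, 38, 17, -40])]
50 75 [(np.float64(0.0), np.float64(0.0), [102, 111, -65, 126, 58, 20, 
[... 1846 characters left out ...]
loat64(0.0), [-37, 69, 3, 115, 94, 88, 86]), (np.float64(0.0), np.float64(0.0), [-32, 49, -3, 123, 96, 91, 98])]
-70 50 [(np.float64(0.0), np.float64(0.0), [-5, 46, -24, 114, 79, 69, 114]), (np.float64(0.0), np.float64(0.0), [-6, 27, -23, 114, 66, 71, 132])]
-70 60 [(np.float64(0.0), np.float64(0.0), [-14, 51, -18, 112, 80, 76, 108]), (np.float64(0.0), np.float64(0.0), [-3, 36, -33, 113, 76, 86, 122])]
-70 75 [(np.float64(0.0), np.float64(0.0), [-14, 63, -23, 106, 87, 97, 101]), (np.float64(0.0), np.float64(0.0), [-24, 41, -11, 112, 76, 88, 115])]
-70 90 [(np.float64(0.0), np.float64(0.0), [-27, 70, -8, 101, 81, 99, 98]), (np.float64(0.0), np.float64(0.0), [-24, 53, -12, 109, 82, 103, 107])]
```

```bash
python3 - <<'E'
s=open('kin.py').read()
s=s.replace("import os\n","""import os
D.append((np.array([35.27081385,15.25483167,-18.18512537,120.37208366,6.51867344,45.72147434,-79.14732877]),np.array([.41407786,-.21192917,.1391497]),None))
D.append((np.array([36.40419506,10.85250213,-19.09273006,117.20351902,4.56087045,51.99527031,-77.32711727]),np.array([.42054269,-.21343827,.19468336]),None))
""",1)
s=s.replace("cols=[(0,2),","cols=[(1,1),(3,1),(5,1),(0,2),")
s=s.replace("if os.path.exists","if os.path.exists")
open('kin.py','w').write(s)
E
python3 - <<'E'
from kin import *
print('X',dict(zip(cols,X.round(4)))); print([ (np.linalg.norm(fk(q)[0]-p)*1e3).round(2) for q,p,_ in D])
E
```

```text
X {(1, 1): np.float64(-0.0302), (3, 1): np.float64(-0.0313), (5, 1): np.float64(-0.0008), (0, 2): np.float64(0.2873), (2, 0): np.float64(0.0024), (2, 2): np.float64(0.5412), (3, 0): np.float64(0.0014), (4, 0): np.float64(-0.0011), (4, 2): np.float64(0.4711), (5, 0): np.float64(0.0011), (6, 2): np.float64(0.3355)}
[np.float64(0.08), np.float64(0.07), np.float64(0.06), np.float64(0.05), np.float64(0.19), np.float64(0.06), np.float64(0.13)]
```

The fit is now good (residuals under 0.2 mm). I'll check which yaw and tilt are reachable over the whole lift, continuing from the current posture.

```bash
cat > track.py <<'E'
from kin import *
s=pickle.load(open('w6.pkl','rb'))[1]
def step(q,p,R,w=3e-3):
    f=lambda x:np.r_[(fk(x)[0]-p)*10,(Ro.from_matrix(fk(x)[1]).inv()*Ro.from_matrix(R)).as_rotvec(),w*np.radians(x-q)]
    r=least_squares(f,np.clip(q,lo+.2,hi-.2),bounds=(lo+.1,hi-.1),max_nfev=30).x
    P,M=fk(r); return r,np.linalg.norm(P-p)*1e3,np.degrees(np.linalg.norm((Ro.from_matrix(M).inv()*Ro.from_matrix(R)).as_rotvec()))
def path(q,R,p0,p1,R1,n=10):
    ra=(Ro.from_matrix(R).inv()*Ro.from_matrix(R1)).as_rotvec(); em=ea=0;mx=0
    for k in range(1,n+1):
        t=k/n; qn,e,a=step(q,p0+(p1-p0)*t,R@Ro.from_rotvec(ra*t).as_matrix()); mx=max(mx,np.abs(qn-q).max()); q=qn; em=max(em,e);ea=max(ea,a)
    return q,em,ea,mx
E
cat > scan.py <<'E'
from track import *
for yaw in (30,20,10,0,-10,-20):
  for tilt in (45,55,65,75):
    q,R,p=s['joints'],s['tcp_rot'],s['position']
    R1=toolR(yaw,tilt); o=[]
    for p1 in ([.50,.02,.12],[.50,.02,.045],[.53,.02,.045],[.53,.02,.21]):
        p1=np.array(p1); q,e,a,m=path(q,R,p,p1,R1); R,p=R1,p1; o.append((round(e,1),round(a,1),round(m)))
    print(yaw,tilt,o,q.round(0).astype(int).tolist())
E
python3 scan.py
```

```text
30 45 [(np.float64(2.8), np.float64(8.4), 7), (np.float64(4.5), np.float64(14.3), 1), (np.float64(4.5), np.float64(14.3), 0), (np.float64(3.8), np.float64(12.3), 4)] [71, 16, -70, 135, -78, 10, 22]
30 55 [(np.float64(4.6), np.float64(13.6), 12), (np.float64(5.7), np.float64(18.0), 1), (np.float64(5.6), np.float64(17.9), 0), (np.float64(5.1), np.float64(16.7), 3)] [80, 28, -77, 135, -78, 10, 31]
30 65 [(np.float64(5.6), np.float64(16.5), 21), (np.float64(5.8), np.float64(18.4), 2), (np.float64(5.8), np.float64(18.4), 0), (np.float64(5.5), np.float64(18.1), 3)] [84, 43, -80, 135, -78, 10, 44]
30 75 [(np.float64(5.5), np.float64(16.3), 21), (np.float64(5.4), np.float64(16.3), 2), (np.float64(4.8), np.float64(15.8), 0), (np.float64(5.3), np.float64(16.6), 4)] [88, 61, -80, 135, -78, 10, 60]
20 45 [(np.float64(4.4), np.float64(13.1), 8), (np.float64(6.2), np.float64(19.7), 1), (np.float64(6.2), np.float64(19.6), 0), (np.float64(5.3), np.float64(17.5), 7)] [56, 8, -57, 135, -78, 10, 8]
20 55 [(np.float64(6.8), np.float64(20.2), 20), (np.float64(8.1), np.float64(25.5), 2), (np.float64(8.0),
[... 3068 characters left out ...]
, 0), (np.float64(5.5), np.float64(18.2), 6)] [-97, 22, 83, 139, 40, 10, -169]
-20 55 [(np.float64(12.1), np.float64(24.5), 89), (np.float64(10.4), np.float64(22.0), 5), (np.float64(6.9), np.float64(22.0), 0), (np.float64(21.2), np.float64(20.8), 112)] [-98, 32, 83, 139, 34, 10, -169]
-20 65 [(np.float64(13.9), np.float64(34.7), 83), (np.float64(12.0), np.float64(23.1), 4), (np.float64(7.3), np.float64(23.3), 0), (np.float64(12.2), np.float64(23.1), 97)] [-99, 46, 83, 138, 22, 10, -169]
-20 75 [(np.float64(14.9), np.float64(41.9), 116), (np.float64(11.8), np.float64(22.4), 4), (np.float64(6.3), np.float64(20.7), 1), (np.float64(11.1), np.float64(21.8), 11)] [-102, 89, 83, 139, -70, 10, -110]
```

This branch (q5 at its negative limit) is a dead end. A wrist that leans forward needs q5 at about 100-180, which means yawing to the right. I'll look for targets in that branch.

```bash
cat > scan2.py <<'E'
from track import *
rng=np.random.default_rng(1)
for yaw in (-25,-35,-45):
  for tilt in (45,52,60):
   for y in (.0,.03,.06):
    R=toolR(yaw,tilt); best=None
    for k in range(6):
        q=np.array([-20,46,0,128,110,45,100])+rng.normal(0,15,7)
        q,e,a=step(q,np.array([.53,y,.05]),R,1e-3)
        if best is None or e+a<best[1]+best[2]: best=(q,e,a)
    q,e,a=best; q2,e2,a2,m=path(q,R,np.array([.53,y,.05]),np.array([.53,y,.22]),R)
    print(yaw,tilt,y,round(e,1),round(a,1),q.round(0).astype(int).tolist(),round(e2,1),round(a2,1),round(m),q2.round(0).astype(int).tolist())
E
python3 scan2.py
```

```text
-25 45 0.0 0.4 0.8 [33, 60, -76, 139, 114, 89, 135] 0.3 0.5 5 [46, 19, -81, 135, 86, 54, 150]
-25 45 0.03 0.0 0.0 [13, 41, -53, 139, 110, 68, 120] 0.0 0.0 4 [27, 12, -63, 134, 82, 48, 148]
-25 45 0.06 0.0 0.0 [-18, 32, -21, 139, 107, 51, 109] 0.0 0.0 4 [-16, 7, -22, 135, 75, 43, 147]
-25 52 0.0 2.4 3.9 [31, 74, -81, 139, 120, 109, 137] 2.4 4.0 5 [40, 24, -81, 139, 96, 65, 139]
-25 52 0.03 0.9 1.7 [26, 73, -79, 139, 120, 110, 133] 1.1 1.9 5 [34, 26, -81, 137, 94, 70, 138]
-25 52 0.06 0.0 0.0 [9, 51, -59, 139, 112, 87, 116] 0.0 0.0 4 [29, 29, -81, 136, 92, 75, 137]
-25 60 0.0 4.0 6.5 [19, 67, -67, 139, 119, 110, 122] 4.2 7.2 5 [33, 32, -81, 139, 99, 81, 134]
-25 60 0.03 2.4 3.9 [14, 66, -66, 139, 119, 110, 119] 2.7 4.7 5 [27, 35, -81, 139, 100, 86, 131]
-25 60 0.06 0.6 1.1 [10, 66, -65, 139, 119, 110, 116] 1.1 1.9 5 [23, 37, -81, 139, 100, 91, 129]
-35 45 0.0 0.0 0.0 [-29, 31, -4, 139, 103, 44, 104] 0.0 0.0 4 [-29, 7, -3, 135, 71, 44, 147]
-35 45 0.03 0.0 0.0 [-46, 32, 12, 139, 100, 36, 102] 0.0 0.0 5 [-49, 7, 15, 134, 68, 44, 146]
-35 45 0.06 0.0 0.0 [-48, 32, 10, 137, 93, 38, 106] 0.
[... 752 characters left out ...]
0 0.0 3 [-8, 14, -33, 127, 66, 60, 140]
-45 45 0.06 0.0 0.0 [-34, 33, -8, 131, 80, 50, 112] 0.0 0.0 3 [-31, 13, -10, 127, 61, 57, 141]
-45 52 0.0 0.0 0.0 [-35, 36, -3, 136, 91, 53, 100] 0.0 0.0 3 [-35, 13, -3, 133, 72, 56, 133]
-45 52 0.03 0.0 0.0 [-34, 37, -9, 133, 88, 57, 103] 0.0 0.0 3 [-32, 14, -10, 131, 70, 60, 132]
-45 52 0.06 0.0 0.0 [-23, 39, -25, 130, 86, 68, 105] 0.0 0.0 3 [-19, 18, -29, 128, 70, 67, 130]
-45 60 0.0 0.0 0.0 [-26, 43, -18, 135, 94, 72, 95] 0.0 0.0 3 [-23, 18, -21, 134, 80, 68, 121]
-45 60 0.03 0.0 0.0 [-29, 43, -18, 133, 91, 72, 96] 0.0 0.0 3 [-26, 19, -21, 132, 77, 71, 122]
-45 60 0.06 0.0 0.0 [-41, 42, -7, 131, 85, 65, 97] 0.0 0.0 3 [-40, 20, -9, 130, 73, 68, 122]
```

```bash
cat > plan.py <<'E'
from track import *
q,R,p=s['joints'],s['tcp_rot'],s['position']
RA=toolR(0,0); RB=Ro.from_rotvec([-.7,0,0]).as_matrix()@RA; RC=toolR(-37,58)
for n,p1,R1 in [('A',[.44,-.02,.28],RA),('B',[.46,0,.26],RB),('C',[.48,.05,.2],RC),('D',[.475,.06,.055],RC),('E',[.527,.02,.055],RC),('F',[.527,.02,.24],RC)]:
    p1=np.array(p1); q,e,a,m=path(q,R,p,p1,R1,12); R,p=R1,p1
    print(n,round(e,1),round(a,1),round(m,1),q.round(1).tolist())
print(Ro.from_matrix(RA@s['tcp_rot'].T).as_rotvec(),Ro.from_matrix(RC@RB.T).as_rotvec())
E
python3 plan.py
```

```text
A 0.0 0.0 15.8 [43.9, 5.7, -51.5, 112.7, 4.9, 63.9, -99.6]
B 0.0 0.0 4.8 [9.0, 21.5, -49.9, 111.7, 44.2, 88.8, -148.1]
C 3.1 5.9 61.1 [-106.8, 55.6, 83.3, 139.5, -0.1, 16.2, -166.2]
D 3.9 7.3 20.8 [-102.5, 78.4, 65.9, 139.5, -59.5, 9.8, -131.0]
E 3.3 8.4 6.3 [-92.9, 79.0, 68.1, 136.3, -78.2, 9.8, -106.7]
F 8.0 9.0 40.3 [-99.2, 48.2, 83.3, 134.0, 15.1, 19.2, -169.5]
[-0.23246861  0.66440901 -0.47009231] [ 0.29661863 -1.11743849 -0.21847831]
```

```bash
cat > plan.py <<'E'
from track import *
q,R,p=s['joints'],s['tcp_rot'],s['position']
RA0=toolR(0,0,-90);RA=toolR(0,0,-180); RB=Ro.from_rotvec([-.7,0,0]).as_matrix()@RA; RB2=toolR(-65,50,180);RC=toolR(-37,58,180)
for n,p1,R1 in [('A0',[.44,-.02,.25],RA0),('A',[.44,-.02,.28],RA),('B',[.46,0,.28],RB),('B2',[.46,0.02,.26],RB2),('C',[.48,.05,.2],RC),('D',[.475,.06,.055],RC),('E',[.527,.02,.055],RC),('F',[.527,.02,.24],RC)]:
    p1=np.array(p1); rv=Ro.from_matrix(R1@R.T).as_rotvec(); q,e,a,m=path(q,R,p,p1,R1,12); R,p=R1,p1
    print(n,rv.round(3),round(e,1),round(a,1),round(m,1),q.round(1).tolist())
E
python3 plan.py
```

```text
A0 [-0.659  0.317  1.035] 0.0 0.0 13.1 [39.6, 7.3, -47.8, 115.2, 6.2, 60.1, -11.1]
A [0.    0.    1.571] 0.0 0.0 7.5 [49.3, 6.6, -57.4, 112.5, 6.2, 64.1, 79.3]
B [-0.7  0.   0. ] 0.0 0.0 4.6 [12.5, 21.2, -54.2, 110.3, 44.3, 91.4, 32.8]
B2 [ 0.105 -1.078 -0.72 ] 0.0 0.0 8.0 [-1.0, 17.0, -48.6, 123.1, 56.4, 83.4, -53.3]
C [-0.11  -0.089  0.488] 0.0 0.0 2.5 [-6.9, 21.9, -50.1, 138.8, 81.5, 77.0, -63.0]
D [0. 0. 0.] 0.0 0.0 4.9 [-3.1, 56.3, -58.1, 139.0, 97.7, 102.3, -81.4]
E [0. 0. 0.] 0.0 0.0 0.7 [4.7, 53.9, -54.6, 137.0, 105.9, 96.3, -73.8]
F [0. 0. 0.] 0.0 0.0 2.3 [20.9, 27.4, -73.0, 134.1, 88.3, 83.8, -51.3]
```

A full feasible path exists via tool-down, a rightward tilt, then yaw -37 and tilt 58. I'll execute it in segments and check after each.

Emit:
{"api": "arm_command", "payload": {"rows": [[[-5, -1, 18], [-0.055, 0.026, 0.086]], [[-5, -1, 18], [-0.055, 0.026, 0.086]], [[-4, -1, 15], [-0.055, 0.026, 0.086]], [[-4, 0, 15], [-0.055, 0.026, 0.086]], [[-3, 0, 12], [-0.055, 0.026, 0.086]], [[0, 0, 8], [-0.055, 0.026, 0.086]], [[0, 0, 8], [-0.055, 0.026, 0.086]], [[0, 0, 6], [-0.055, 0.026, 0.086]]]}}

```text
clock: 7.28
position: [0.4441, -0.0183, 0.2721]
tcp_rot: [[0.929, -0.334, 0.157], [-0.361, -0.911, 0.201], [0.076, -0.244, -0.967]]
wrist_force: [0.2, 1.0, -0.1]
grip_width: 0.0006
```

Emit:
{"api": "arm_command", "payload": {"rows": [[[0, 0, 6], [-0.055, 0.026, 0.086]], [[0, 0, 0], [-0.055, 0.026, 0.086]], [[0, 0, 0], [-0.055, 0.026, 0.086]], [[0, 0, 0], [-0.055, 0.026, 0.086]], [[0, 0, 0], [0, 0, 0.11]], [[0, 0, 0], [0, 0, 0.11]], [[0, 0, 0], [0, 0, 0.11]], [[0, 0, 0], [0, 0, 0.11]]]}}

```text
clock: 7.95
position: [0.4439, -0.0177, 0.277]
tcp_rot: [[0.91, 0.414, 0.004], [0.414, -0.91, 0.017], [0.011, -0.014, -1.0]]
wrist_force: [-0.5, 0.2, -0.1]
grip_width: 0.0003
```

Emit:
{"api": "arm_command", "payload": {"rows": [[[0, 0, 0], [0, 0, 0.11]], [[0, 0, 0], [0, 0, 0.11]], [[0, 0, 0], [0, 0, 0.11]], [[0, 0, 0], [0, 0, 0.11]], [[0, 0, 0], [0, 0, 0.11]], [[0, 0, 0], [0, 0, 0.11]], [[0, 0, 0], [0, 0, 0.11]], [[0, 0, 0], [0, 0, 0]]]}}

```text
clock: 8.62
position: [0.444, -0.0177, 0.2767]
tcp_rot: [[0.367, 0.93, -0.013], [0.93, -0.366, 0.013], [0.007, -0.017, -1.0]]
wrist_force: [0.8, -0.9, -0.4]
grip_width: 0.0006
```

```bash
cat > nxt.py <<'E'
import sys
from track import *
from bench import arm
s=arm.get_state(); q,R,p=s['joints'],s['tcp_rot'],s['position']
print(s['clock'],p.round(4),q.round(1),s['wrist_force'].round(1)); print(R.round(3))
RA=toolR(0,0,-180); W={'A':RA,'B':Ro.from_rotvec([-.7,0,0]).as_matrix()@RA,'B2':toolR(-65,50,180),'C':toolR(-37,58,180)}
for a in sys.argv[1:]:
    n,x,y,z=a.split(','); p1=np.array([float(x),float(y),float(z)]); R1=W[n]
    rv=Ro.from_matrix(R1@R.T).as_rotvec(); q,e,an,m=path(q,R,p,p1,R1,12)
    print(n,'d',((p1-p)*1e3).round(0),'rv',rv.round(3),np.linalg.norm(rv).round(2),'err',round(e,1),round(an,1),q.round(0)); R,p=R1,p1
E
python3 nxt.py B,.46,0,.28 B2,.46,.02,.26 C,.48,.05,.2
```

```text
8.6167 [ 0.444  -0.0177  0.2767] [ 51.8   9.  -61.1 111.7   7.8  64.8  56.1] [ 0.8 -0.9 -0.4]
[[ 0.367  0.93  -0.013]
 [ 0.93  -0.366  0.013]
 [ 0.007 -0.017 -1.   ]]
B d [16. 18.  3.] rv [-0.702  0.116  0.365] 0.8 err 0.0 0.0 [ 15.  22. -58. 110.  45.  93.  32.]
B2 d [  0.  20. -20.] rv [ 0.105 -1.078 -0.72 ] 1.3 err 0.0 0.0 [  1.  18. -51. 123.  57.  84. -54.]
C d [ 20.  30. -60.] rv [-0.11  -0.089  0.488] 0.51 err 0.0 0.0 [ -5.  23. -53. 139.  82.  78. -63.]
```

Emit:
{"api": "arm_command", "payload": {"rows": [[[3, 3, 0], [-0.115, 0, 0]], [[3, 3, 0], [-0.115, 0, 0]], [[3, 3, 0], [-0.115, 0, 0]], [[3, 3, 0], [-0.115, 0, 0]], [[3, 3, 0], [-0.115, 0, 0]], [[0, 3, 0], [-0.115, 0, 0]], [[0, 0, 0], [0, 0, 0]]]}}

```text
clock: 9.2
position: [0.4589, 0.0063, 0.2751]
tcp_rot: [[0.365, 0.931, -0.007], [0.724, -0.289, -0.627], [-0.586, 0.223, -0.779]]
wrist_force: [-0.4, 0.6, -1.2]
grip_width: 0.0007
```

```bash
python3 nxt.py  B2,.46,.02,.26 C,.48,.05,.2
```

```text
9.2 [0.4589 0.0063 0.2751] [ 13.8  22.  -56.1 110.   43.8  91.4  10.8] [-0.4  0.6 -1.2]
[[ 0.365  0.931 -0.007]
 [ 0.724 -0.289 -0.627]
 [-0.586  0.223 -0.779]]
B2 d [  1.  14. -15.] rv [ 0.011 -0.841 -0.442] 0.95 err 0.0 0.0 [  2.  18. -52. 123.  57.  85. -54.]
C d [ 20.  30. -60.] rv [-0.11  -0.089  0.488] 0.51 err 0.0 0.0 [ -4.  23. -53. 139.  82.  78. -63.]
```

Emit:
{"api": "arm_command", "payload": {"rows": [[[0, 2, -2], [0, -0.105, -0.055]], [[0, 2, -2], [0, -0.105, -0.055]], [[0, 2, -2], [0, -0.105, -0.055]], [[0, 2, -2], [0, -0.105, -0.055]], [[0, 2, -2], [0, -0.105, -0.055]], [[0, 2, -2], [0, -0.105, -0.055]], [[0, 2, -2], [0, -0.105, -0.055]], [[0, 0, 0], [0, -0.105, -0.055]]]}}

```text
clock: 9.87
position: [0.4593, 0.0144, 0.2634]
tcp_rot: [[0.91, 0.26, 0.324], [0.415, -0.586, -0.696], [0.009, 0.768, -0.641]]
wrist_force: [0.4, 1.1, -0.6]
grip_width: 0.0004
```

```bash
python3 nxt.py C,.46,.05,.2 C,.475,.06,.055 C,.5265,.02,.055 C,.5265,.02,.24
```

```text
9.8667 [0.4593 0.0144 0.2634] [  2.   17.1 -51.6 123.2  56.9  84.2 -53.8] [ 0.4  1.1 -0.6]
[[ 0.91   0.26   0.324]
 [ 0.415 -0.586 -0.696]
 [ 0.009  0.768 -0.641]]
C d [  1.  36. -63.] rv [-0.114 -0.079  0.495] 0.51 err 0.1 0.2 [ 13.  40. -81. 139.  85. 101. -65.]
C d [  15.   10. -145.] rv [0. 0. 0.] 0.0 err 0.4 0.8 [  2.  62. -64. 139. 100. 110. -79.]
C d [ 51. -40.   0.] rv [0. 0. 0.] 0.0 err 0.0 0.0 [ 10.  59. -61. 137. 108. 103. -71.]
C d [  0.   0. 185.] rv [0. 0. 0.] 0.0 err 0.0 0.0 [ 25.  34. -81. 134.  90.  91. -51.]
```

Emit:
{"api": "arm_command", "payload": {"rows": [[[5, 7, -12], [-0.023, -0.016, 0.099]], [[5, 7, -12], [-0.023, -0.016, 0.099]], [[5, 7, -12], [-0.023, -0.016, 0.099]], [[5, 7, -12], [-0.023, -0.016, 0.099]], [[5, 7, -12], [-0.023, -0.016, 0.099]], [[0, 0, 0], [0, 0, 0]]]}}

```text
clock: 10.37
position: [0.4827, 0.0483, 0.2008]
tcp_rot: [[0.597, 0.433, 0.676], [0.802, -0.307, -0.512], [-0.015, 0.848, -0.531]]
wrist_force: [-0.6, -0.7, -0.3]
grip_width: 0.0003
```

```bash
python3 nxt.py C,.487,.05,.055 C,.5265,.02,.055 C,.5265,.02,.24; python3 look.py 7
```

```text
10.3667 [0.4827 0.0483 0.2008] [ -4.3  22.6 -52.7 138.3  81.8  78.1 -61.4] [-0.6 -0.7 -0.3]
[[ 0.597  0.433  0.676]
 [ 0.802 -0.307 -0.512]
 [-0.015  0.848 -0.531]]
C d [   4.    2. -146.] rv [ 0.011 -0.009 -0.006] 0.02 err 0.0 0.0 [ -6.  52. -51. 139.  98.  95. -82.]
C d [ 39. -30.   0.] rv [0. 0. 0.] 0.0 err 0.0 0.0 [ -0.  50. -48. 137. 104.  91. -76.]
C d [  0.   0. 185.] rv [0. 0. 0.] 0.0 err 0.0 0.0 [ 13.  21. -62. 134.  86.  76. -52.]
10.3667 [0.4827 0.0483 0.2008] [ -4.3  22.6 -52.7 138.3  81.8  78.1 -61.4] [-0.6 -0.7 -0.3]
[[ 0.597  0.433  0.676]
 [ 0.802 -0.307 -0.512]
 [-0.015  0.848 -0.531]]
```

View pics/wrist7.png

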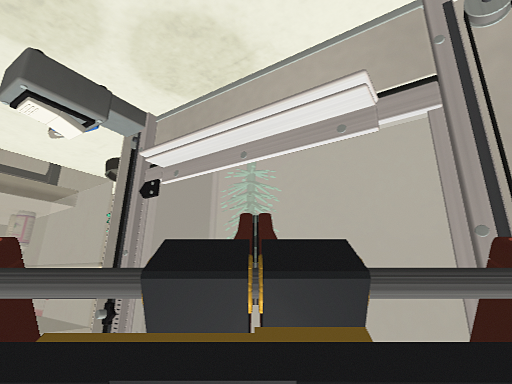

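With the half-turn the camera now sits below and sees the scene upside-down: the lip at (250,125), the sash pointer at (150,188) and the clip near (108,313). I'll zoom on the clip and triangulate it with the earlier view.

```bash
python3 - <<'E'
import cv2
im=cv2.imread('pics/wrist7.png')
cv2.imwrite('pics/w7c.png',cv2.rotate(cv2.resize(im[170:340,80:200],None,fx=3.5,fy=3.5,interpolation=cv2.INTER_CUBIC),cv2.ROTATE_180))
E
python3 - <<'E'
import pickle
from h import *
P=pickle.load(open('w7.pkl','rb'))[0]; print(ray(P,0,0)[0])
E
```

```text
[0.34399126 0.15282653 0.22864186]
```

View pics/w7c.png

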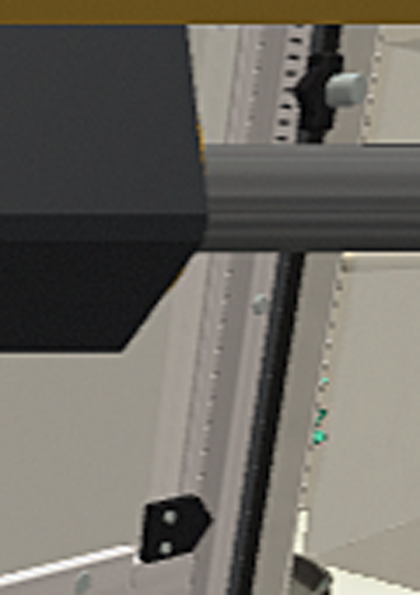

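```bash
python3 - <<'E'
import pickle
from h import *
P7=pickle.load(open('w7.pkl','rb'))[0];P4=pickle.load(open('w4.pkl','rb'))[0]
def tri(obs):
    A=np.zeros((3,3));b=np.zeros(3)
    for P,u,v in obs:
        c,d=ray(P,u,v); d=d/np.linalg.norm(d); M=np.eye(3)-np.outer(d,d); A+=M;b+=M@c
    X=np.linalg.solve(A,b); return X,[np.linalg.norm((np.eye(3)-np.outer(d/np.linalg.norm(d),d/np.linalg.norm(d)))@(X-c))*1e3 for c,d in [ray(P,u,v) for P,u,v in obs]]
print('clip',tri([(P4,261.5,42.1),(P7,116.3,313.1)]))
print('sash',tri([(P4,262.1,132.4),(P7,138.9,191.7)]))
# lip front underside corners in w7
for u,v in [(143,151),(371,75)]: print(onz(P7,u,v,.085))
E
```

```text
clip (array([ 0.53547073, -0.18948807,  0.26808463]), [np.float64(1.0187592120553148), np.float64(1.018759212055289)])
sash (array([ 0.54245642, -0.18944856,  0.12053616]), [np.float64(0.06902721878912366), np.float64(0.06902721878916088)])
[ 0.51326536 -0.14290291  0.085     ]
[0.53331615 0.11488502 0.085     ]
```

The triangulated clip height is 0.268 m and the sash pointer is 0.1205 m (expected 0.120), so the lift needed is about 147.5 mm. I'll descend in front of the lip.

Emit:
{"api": "arm_command", "payload": {"rows": [[[2, 0, -20], [0, 0, 0]], [[2, 0, -25], [0, 0, 0]], [[0, 0, -25], [0, 0, 0]], [[0, 0, -25], [0, 0, 0]], [[0, 0, -15], [0, 0, 0]], [[0, 0, 0], [0, 0, 0]]]}}

```text
clock: 10.92
position: [0.4882, 0.0492, 0.0902]
tcp_rot: [[0.603, 0.432, 0.671], [0.797, -0.312, -0.516], [-0.014, 0.846, -0.533]]
wrist_force: [0.1, -0.1, -0.2]
grip_width: 0.0005
```

```bash
python3 nxt.py C,.487,.05,.055 C,.5265,.02,.055 ; python3 - <<'E'
from bench import arm
import cv2
a=arm.get_image('top'); b=arm.get_image('scene')
cv2.imwrite('pics/t8.png',cv2.resize(a[130:270,160:420],None,fx=3,fy=3,interpolation=cv2.INTER_CUBIC))
cv2.imwrite('pics/s8.png',cv2.resize(b[100:300,180:400],None,fx=2.9,fy=2.9,interpolation=cv2.INTER_CUBIC))
E
```

```text
10.9167 [0.4882 0.0492 0.0902] [ -8.2  42.8 -49.1 139.1  93.1  88.1 -77.3] [ 0.1 -0.1 -0.2]
[[ 0.603  0.432  0.671]
 [ 0.797 -0.312 -0.516]
 [-0.014  0.846 -0.533]]
C d [ -1.   1. -35.] rv [ 0.009 -0.011  0.002] 0.01 err 0.0 0.0 [-10.  48. -46. 139.  97.  90. -83.]
C d [ 39. -30.   0.] rv [0. 0. 0.] 0.0 err 0.0 0.0 [ -5.  47. -43. 138. 103.  86. -78.]
```

View pics/t8.png

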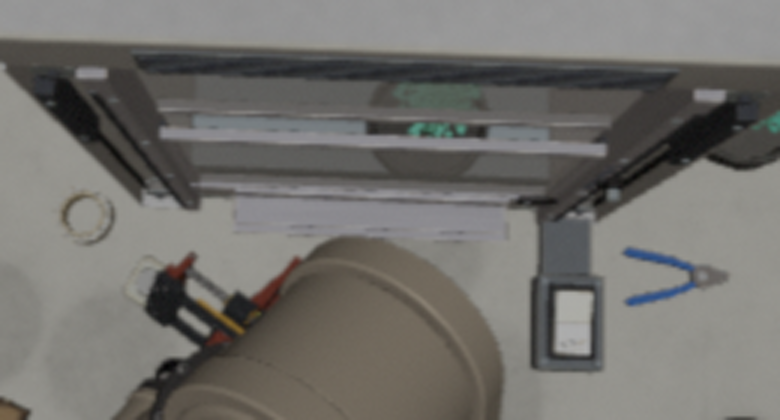

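View pics/s8.png

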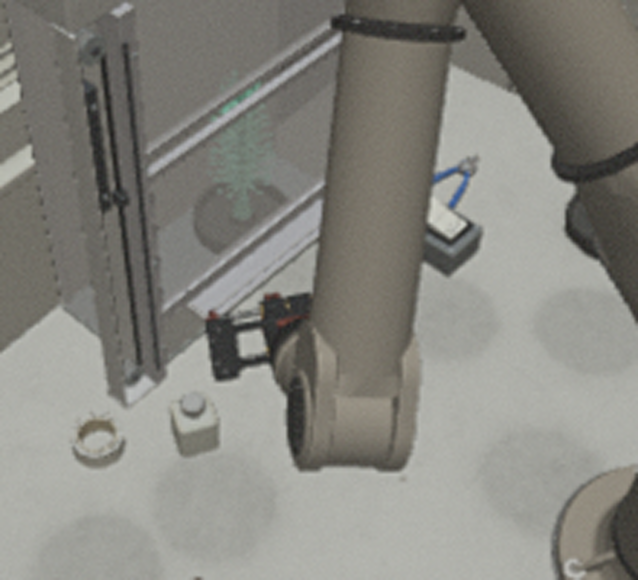

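Going down here would bring the gripper's left end over the bottle, so I'll check shifting right first.

```bash
python3 nxt.py C,.495,.02,.09 C,.495,.02,.052 C,.5265,.02,.052; python3 nxt.py C,.5,.01,.09 C,.5,.01,.052 C,.5265,.01,.052|tail -3
```

```text
11.0167 [0.4886 0.0499 0.0927] [ -8.1  42.4 -49.2 139.1  93.1  88.  -77.2] [-0.6 -0.1 -0.1]
[[ 0.601  0.43   0.673]
 [ 0.799 -0.311 -0.515]
 [-0.012  0.847 -0.531]]
C d [  6. -30.  -3.] rv [ 0.009 -0.008 -0.001] 0.01 err 0.5 1.0 [ 12.  59. -71. 139. 102. 110. -70.]
C d [  0.   0. -38.] rv [0. 0. 0.] 0.0 err 0.5 1.0 [  9.  63. -65. 139. 106. 110. -74.]
C d [31.  0.  0.] rv [0. 0. 0.] 0.0 err 0.1 0.2 [ 12.  62. -64. 137. 110. 107. -69.]
C d [ 11. -40.  -3.] rv [ 0.009 -0.008 -0.001] 0.01 err 0.7 1.3 [ 15.  60. -71. 139. 103. 110. -68.]
C d [  0.   0. -38.] rv [0. 0. 0.] 0.0 err 0.7 1.2 [ 12.  63. -66. 139. 107. 110. -72.]
C d [26.  0.  0.] rv [0. 0. 0.] 0.0 err 0.3 0.5 [ 14.  63. -65. 137. 111. 107. -68.]
```

```bash
python3 - <<'E'
from h import *
from bench import arm
T=arm.camera_params('top')
f=lambda x,y:(160+(x-1)/3,140+(y-1)/3)
for n,x,y in [('R',186,247),('N',157,284),('L',122,262),('F',147,226)]: print(n,onz(T,*f(x,y),.055).round(4),onz(T,*f(x,y),.0).round(4))
E
sed -i "s/'C':toolR(-37,58,180)/'C':toolR(-37,58,180),'E':toolR(-37,55,180),'G':toolR(-40,58,180)/" nxt.py
for w in C E G; do echo $w; python3 nxt.py $w,.497,.03,.09 $w,.497,.03,.052 $w,.5265,.02,.052|tail -3;python3 nxt.py $w,.497,.02,.09 $w,.497,.02,.052 $w,.5265,.015,.052|tail -3; done
```

```text
R [0.4814 0.1624 0.055 ] [0.4866 0.1691 0.    ]
N [0.4456 0.1904 0.055 ] [0.449  0.1985 0.    ]
L [0.4673 0.225  0.055 ] [0.4717 0.2348 0.    ]
F [0.5024 0.201  0.055 ] [0.5086 0.2096 0.    ]
C
C d [  8. -20.  -3.] rv [ 0.009 -0.008 -0.001] 0.01 err 0.0 0.0 [  8.  54. -65. 139. 100. 103. -73.]
C d [  0.   0. -38.] rv [0. 0. 0.] 0.0 err 0.0 0.0 [  5.  59. -61. 139. 104. 105. -76.]
C d [ 29. -10.   0.] rv [0. 0. 0.] 0.0 err 0.0 0.0 [  8.  58. -59. 137. 108. 102. -72.]
C d [  8. -30.  -3.] rv [ 0.009 -0.008 -0.001] 0.01 err 0.4 0.7 [ 13.  59. -71. 139. 103. 110. -69.]
C d [  0.   0. -38.] rv [0. 0. 0.] 0.0 err 0.4 0.7 [ 10.  63. -65. 139. 107. 110. -73.]
C d [29. -5.  0.] rv [0. 0. 0.] 0.0 err 0.0 0.0 [ 12.  62. -64. 137. 110. 107. -69.]
E
E d [  8. -20.  -3.] rv [ 0.04   0.034 -0.001] 0.05 err 0.0 0.0 [  3.  44. -57. 139.  97.  89. -73.]
E d [  0.   0. -38.] rv [0. 0. 0.] 0.0 err 0.0 0.0 [  1.  50. -54. 139. 101.  92. -77.]
E d [ 29. -10.   0.] rv [0. 0. 0.] 0.0 err 0.0 0.0 [  4.  50. -52. 137. 104.  89. -73.]
E d [  8. -30.  -3.] rv [ 0.04   0.034 -0.001] 0.05 err 0.1 0.2 [ 17.  61. -76. 139. 103. 110. -66.]
E d [  0.   0. -38.] rv [0. 0. 0.] 0.0 err 0.1 0.2 [ 14.  65. -70. 139. 107. 110. -69.]
E d [29. -5.  0.] rv [0. 0. 0.] 0.0 err 0.0 0.0 [ 17.  64. -69. 137. 110. 107. -65.]
G
G d [  8. -20.  -3.] rv [ 0.009 -0.008 -0.053] 0.05 err 0.0 0.0 [ -6.  43. -48. 138.  94.  87. -78.]
G d [  0.   0. -38.] rv [0. 0. 0.] 0.0 err 0.0 0.0 [ -8.  49. -45. 138.  97.  89. -82.]
G d [ 29. -10.   0.] rv [0. 0. 0.] 0.0 err 0.0 0.0 [ -5.  48. -43. 136. 100.  87. -78.]
G d [  8. -30.  -3.] rv [ 0.009 -0.008 -0.053] 0.05 err 0.0 0.0 [ -5.  42. -48. 139.  95.  87. -78.]
G d [  0.   0. -38.] rv [0. 0. 0.] 0.0 err 0.0 0.0 [ -7.  48. -45. 139.  98.  89. -82.]
G d [29. -5.  0.] rv [0. 0. 0.] 0.0 err 0.0 0.0 [ -5.  48. -43. 136. 101.  87. -78.]
```

The right corner of the bottle is at (0.481,0.162), so shifting to y=0.03 leaves clearance. I'll do that, then descend and slide in under the lip.

Emit:
{"api": "arm_command", "payload": {"rows": [[[4, -10, 0], [0, 0, 0]], [[4, -10, 0], [0, 0, 0]], [[0, 0, -15], [0, 0, 0]], [[0, 0, -15], [0, 0, 0]], [[0, 0, -10], [0, 0, 0]], [[0, 0, 0], [0, 0, 0]], [[0, 0, 0], [0, 0, 0]]]}}

```text
clock: 11.6
position: [0.496, 0.0311, 0.0526]
tcp_rot: [[0.597, 0.433, 0.675], [0.802, -0.307, -0.512], [-0.014, 0.848, -0.53]]
wrist_force: [-0.7, -1.2, -0.5]
grip_width: -0.0
```

```bash
python3 nxt.py C,.5265,.02,.052; python3 look.py 8
```

```text
11.6 [0.496  0.0311 0.0526] [  2.4  56.1 -57.6 139.1 102.4 101.  -76.8] [-0.7 -1.2 -0.5]
[[ 0.597  0.433  0.675]
 [ 0.802 -0.307 -0.512]
 [-0.014  0.848 -0.53 ]]
C d [ 31. -11.  -1.] rv [ 0.011 -0.009 -0.005] 0.02 err 0.0 0.0 [  6.  55. -56. 137. 106.  98. -73.]
11.6 [0.496  0.0311 0.0526] [  2.4  56.1 -57.6 139.1 102.4 101.  -76.8] [-0.7 -1.2 -0.5]
[[ 0.597  0.433  0.675]
 [ 0.802 -0.307 -0.512]
 [-0.014  0.848 -0.53 ]]
```

View pics/wrist8.png

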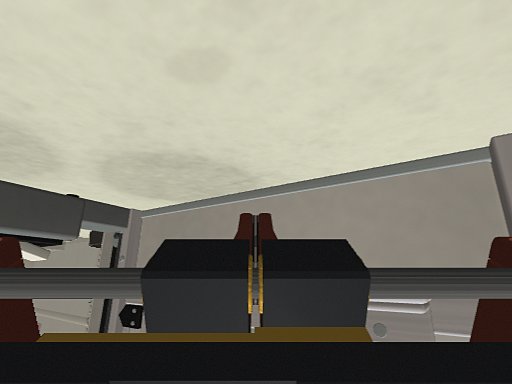

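The fingertips are in front of the apron and below the lip, which is hidden behind the gripper at right near (400,305). Nothing is touching. I'll slide in.

Emit:
{"api": "arm_command", "payload": {"rows": [[[8, -3, 0], [0, 0, 0]], [[8, -3, 0], [0, 0, 0]], [[8, -3, 0], [0, 0, 0]], [[7, -2, 0], [0, 0, 0]], [[0, 0, 0], [0, 0, 0]]]}}

```text
clock: 12.07
position: [0.5279, 0.0188, 0.0521]
tcp_rot: [[0.599, 0.432, 0.674], [0.8, -0.309, -0.514], [-0.013, 0.847, -0.531]]
wrist_force: [1.5, 0.9, 0.0]
grip_width: 0.0004
```

Emit:
{"api": "arm_command", "payload": {"rows": [[[0, 0, 4], [0, 0, 0]], [[0, 0, 4], [0, 0, 0]], [[0, 0, 0], [0, 0, 0]]]}}

```text
clock: 12.32
position: [0.5264, 0.0201, 0.0602]
tcp_rot: [[0.597, 0.434, 0.675], [0.802, -0.308, -0.511], [-0.014, 0.847, -0.532]]
wrist_force: [-0.3, -0.5, 0.3]
grip_width: 0.0006
```

Emit:
{"api": "arm_command", "payload": {"rows": [[[0, 0, 3], [0, 0, 0]], [[0, 0, 3], [0, 0, 0]], [[0, 0, 2], [0, 0, 0]], [[0, 0, 0], [0, 0, 0]]]}}

```text
clock: 12.65
position: [0.5261, 0.02, 0.0675]
tcp_rot: [[0.597, 0.435, 0.674], [0.802, -0.308, -0.511], [-0.014, 0.846, -0.533]]
wrist_force: [-2.5, 0.7, -1.1]
grip_width: 0.0006
```

Emit:
{"api": "arm_command", "payload": {"rows": [[[0, 0, 3], [0, 0, 0]], [[0, 0, 3], [0, 0, 0]], [[0, 0, 3], [0, 0, 0]], [[0, 0, 0], [0, 0, 0]]]}}

```text
clock: 12.98
position: [0.5264, 0.0199, 0.077]
tcp_rot: [[0.597, 0.434, 0.675], [0.802, -0.308, -0.512], [-0.014, 0.847, -0.532]]
wrist_force: [-2.9, 1.7, -1.1]
grip_width: 0.0006
```

```bash
python3 look.py 9; python3 - <<'E'
from bench import arm
import cv2
a=arm.get_image('top')
cv2.imwrite('pics/t9.png',cv2.resize(a[160:270,200:380],None,fx=4,fy=4,interpolation=cv2.INTER_CUBIC))
E
```

```text
12.9833 [0.5264 0.0199 0.077 ] [  7.1  51.7 -58.5 137.2 103.7  96.7 -70. ] [-2.9  1.7 -1.1]
[[ 0.597  0.434  0.675]
 [ 0.802 -0.308 -0.512]
 [-0.014  0.847 -0.532]]
```

View pics/wrist9.png

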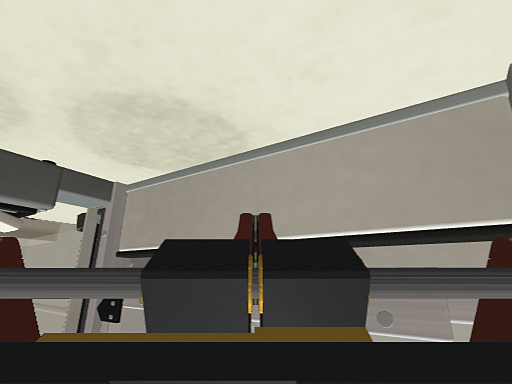

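View pics/t9.png

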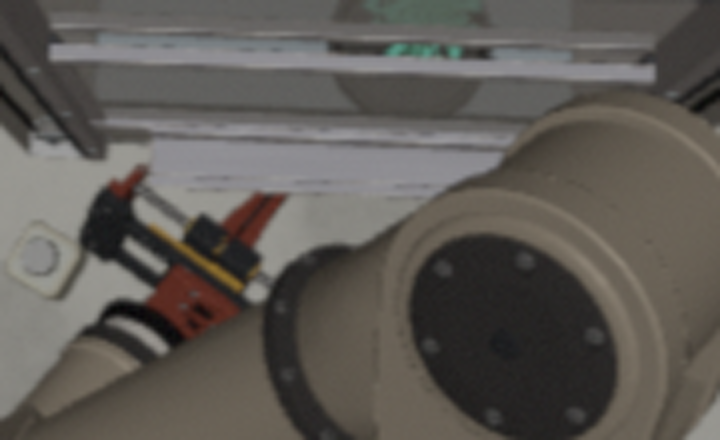

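The fingers are under the lip, and a dark gap has opened above the apron, so the sash has begun to rise. Before lifting I'll check elbow clearance against the hood.

```bash
python3 - <<'E'
from track import *
from h import onz
from bench import arm
T=arm.camera_params('top')
print('cap front', onz(T,300,153,.56).round(3), onz(T,440,155,.56).round(3))
s=arm.get_state(); q,R,p=s['joints'],s['tcp_rot'],s['position']
def elbow(q):
    C=cum(q); d=dict(zip(cols,X)); return d[(0,2)]*C[0][:,2]+d[(1,1)]*C[1][:,1]+d[(2,2)]*C[2][:,2]
print(p,elbow(q).round(3))
for z in (.1,.13,.16,.19,.22):
    p1=p.copy();p1[2]=z; q,e,a,m=path(q,R,p,p1,R,6);p=p1; print(z,round(e,1),round(a,1),round(m,1),q.round(0),elbow(q).round(3))
E
```

```text
cap front [ 0.547 -0.028  0.56 ] [ 0.54  -0.256  0.56 ]
[0.52643429 0.01986711 0.07681268] [ 0.418 -0.083  0.622]
0.1 0.0 0.0 0.5 [  9.  49. -61. 137. 102.  95. -68.] [ 0.396 -0.091  0.645]
0.13 0.0 0.0 0.7 [ 11.  44. -64. 137.  99.  94. -64.] [ 0.366 -0.101  0.674]
0.16 0.0 0.0 0.7 [ 13.  40. -67. 137.  96.  92. -61.] [ 0.332 -0.111  0.701]
0.19 0.0 0.0 0.7 [ 16.  36. -70. 136.  93.  90. -57.] [ 0.296 -0.119  0.725]
0.22 0.0 0.0 0.7 [ 20.  32. -73. 135.  90.  88. -53.] [ 0.258 -0.126  0.747]
```

The elbow is clear and moves away as the tool rises. I'll raise smoothly.

Emit:
{"api": "arm_command", "payload": {"rows": [[[0, 0, 4], [0, 0, 0]], [[0, 0, 6], [0, 0, 0]], [[0, 0, 8], [0, 0, 0]], [[0, 0, 8], [0, 0, 0]], [[0, 0, 8], [0, 0, 0]], [[0, 0, 8], [0, 0, 0]], [[0, 0, 6], [0, 0, 0]], [[0, 0, 4], [0, 0, 0]]]}}

```text
clock: 13.75
position: [0.5264, 0.0198, 0.1297]
tcp_rot: [[0.597, 0.433, 0.675], [0.802, -0.308, -0.512], [-0.014, 0.847, -0.531]]
wrist_force: [-3.4, 1.0, -3.4]
grip_width: 0.0007
```

Emit:
{"api": "arm_command", "payload": {"rows": [[[0, 0, 6], [0, 0, 0]], [[0, 0, 8], [0, 0, 0]], [[0, 0, 8], [0, 0, 0]], [[0, 0, 8], [0, 0, 0]], [[0, 0, 6], [0, 0, 0]], [[0, 0, 4], [0, 0, 0]], [[0, 0, 0], [0, 0, 0]], [[0, 0, 0], [0, 0, 0]]]}}

```text
clock: 14.42
position: [0.5269, 0.0197, 0.1693]
tcp_rot: [[0.598, 0.432, 0.675], [0.802, -0.308, -0.512], [-0.013, 0.848, -0.53]]
wrist_force: [-1.1, -0.1, -0.4]
grip_width: 0.0006
```

```bash
python3 look.py 10;  python3 - <<'E'
from bench import arm
import cv2
a=arm.get_image('scene')
cv2.imwrite('pics/s10.png',cv2.resize(a[80:280,180:400],None,fx=2.9,fy=2.9,interpolation=cv2.INTER_CUBIC))
E
```

```text
14.4167 [0.5269 0.0197 0.1693] [ 14.3  38.8 -67.8 136.4  95.1  91.2 -59.7] [-1.1 -0.1 -0.4]
[[ 0.598  0.432  0.675]
 [ 0.802 -0.308 -0.512]
 [-0.013  0.848 -0.53 ]]
```

View pics/wrist10.png

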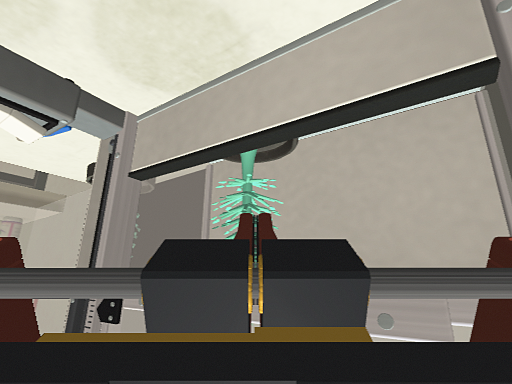

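View pics/s10.png

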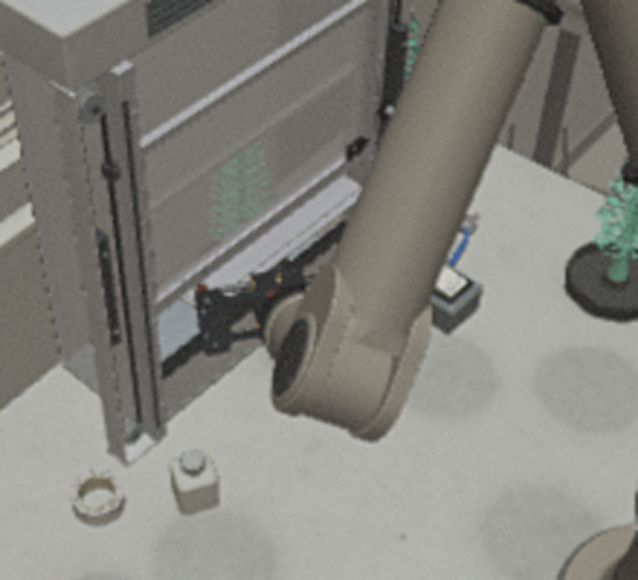

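The sash is partly raised, with its pointer visible at about (108,310). I'll measure its height.

```bash
python3 - <<'E'
import cv2
im=cv2.imread('pics/wrist10.png')
cv2.imwrite('pics/w10c.png',cv2.rotate(cv2.resize(im[230:345,50:160],None,fx=5,fy=5,interpolation=cv2.INTER_CUBIC),cv2.ROTATE_180))
E
python3 - <<'E'
import pickle
from h import *
P=pickle.load(open('w10.pkl','rb'))[0]
for z in (.21,.22,.23,.24,.268): print(z,np.round(proj(P,np.array([.5425,-.1894,z])),1))
E
```

```text
0.21 [ 99.8 289.7]
0.22 [ 98.1 300.1]
0.23 [ 96.3 310.8]
0.24 [ 94.5 321.7]
0.268 [ 89.1 353.4]
```

View pics/w10c.png

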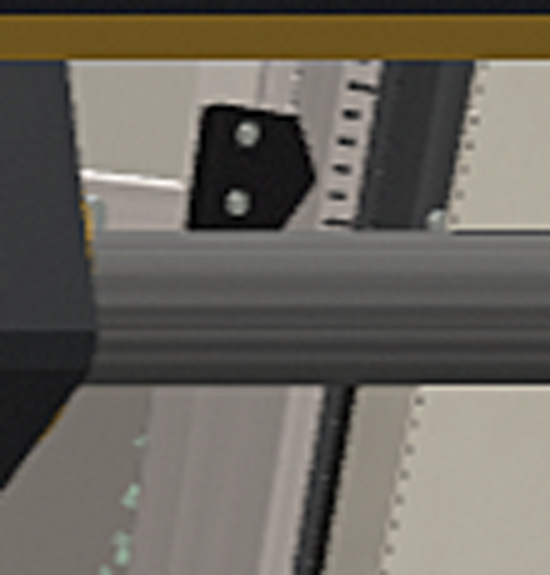

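The tip at (96.6,309.2) gives z≈0.2285, so about 39 mm remain. I'll raise 36 mm gently, then measure again.

Emit:
{"api": "arm_command", "payload": {"rows": [[[0, 0, 3], [0, 0, 0]], [[0, 0, 5], [0, 0, 0]], [[0, 0, 6], [0, 0, 0]], [[0, 0, 6], [0, 0, 0]], [[0, 0, 6], [0, 0, 0]], [[0, 0, 5], [0, 0, 0]], [[0, 0, 3], [0, 0, 0]], [[0, 0, 2], [0, 0, 0]]]}}

```text
clock: 15.18
position: [0.5263, 0.0196, 0.2051]
tcp_rot: [[0.598, 0.433, 0.675], [0.802, -0.308, -0.512], [-0.014, 0.847, -0.532]]
wrist_force: [-2.1, 0.2, -2.6]
grip_width: 0.0
```

```bash
python3 look.py 11; python3 - <<'E'
import cv2,pickle
from h import *
im=cv2.imread('pics/wrist11.png')
cv2.imwrite('pics/w11c.png',cv2.rotate(cv2.resize(im[230:345,50:160],None,fx=5,fy=5,interpolation=cv2.INTER_CUBIC),cv2.ROTATE_180))
P=pickle.load(open('w11.pkl','rb'))[0]
for z in (.25,.26,.27): print(z,np.round(proj(P,np.array([.5425,-.1894,z])),1),np.round(proj(P,np.array([.5355,-.1894,z])),1))
E
```

```text
15.1833 [0.5263 0.0196 0.2051] [ 18.1  33.8 -71.7 135.4  91.6  88.6 -55. ] [-2.1  0.2 -2.6]
[[ 0.598  0.433  0.675]
 [ 0.802 -0.308 -0.512]
 [-0.014  0.847 -0.532]]
0.25 [ 99.5 294.1] [ 92.5 294.3]
0.26 [ 97.7 304.6] [ 90.6 305. ]
0.27 [ 95.9 315.4] [ 88.7 316. ]
```

View pics/w11c.png

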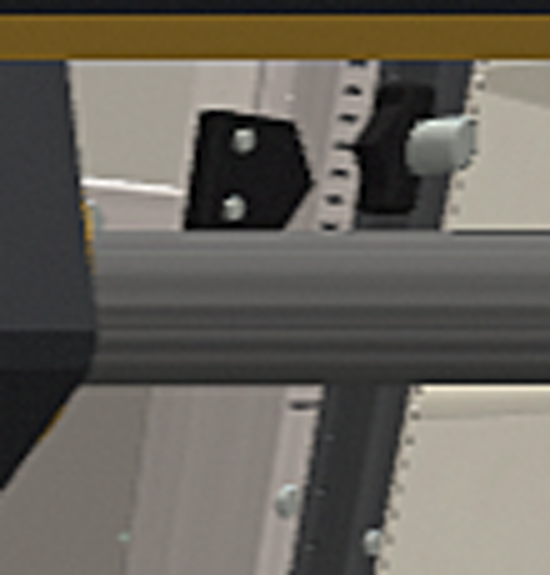

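Sash tip and clip tip are now in the same view: sash (97.2,308.6) gives 0.2637, and clip (89,315.8) gives 0.2698. About 6 mm remain.

Emit:
{"api": "arm_command", "payload": {"rows": [[[0, 0, 2], [0, 0, 0]], [[0, 0, 2], [0, 0, 0]], [[0, 0, 1.5], [0, 0, 0]], [[0, 0, 0], [0, 0, 0]], [[0, 0, 0], [0, 0, 0]]]}}

```text
clock: 15.65
position: [0.5264, 0.0198, 0.2101]
tcp_rot: [[0.598, 0.434, 0.674], [0.802, -0.308, -0.512], [-0.014, 0.847, -0.532]]
wrist_force: [-3.1, -1.2, -1.0]
grip_width: 0.0006
```

```bash
python3 look.py 12; python3 - <<'E'
import cv2,pickle
from h import *
im=cv2.imread('pics/wrist12.png')
cv2.imwrite('pics/w12c.png',cv2.rotate(cv2.resize(im[230:345,50:160],None,fx=5,fy=5,interpolation=cv2.INTER_CUBIC),cv2.ROTATE_180))
P=pickle.load(open('w12.pkl','rb'))[0]
for z in (.26,.27,.28): print(z,np.round(proj(P,np.array([.5425,-.1894,z])),1),np.round(proj(P,np.array([.5355,-.1894,z])),1))
E
```

```text
15.65 [0.5264 0.0198 0.2101] [ 18.6  33.1 -72.3 135.2  91.2  88.2 -54.2] [-3.1 -1.2 -1. ]
[[ 0.598  0.434  0.674]
 [ 0.802 -0.308 -0.512]
 [-0.014  0.847 -0.532]]
0.26 [ 98.5 299.4] [ 91.4 299.7]
0.27 [ 96.7 310. ] [ 89.4 310.5]
0.28 [ 94.8 320.9] [ 87.5 321.6]
```

View pics/w12c.png

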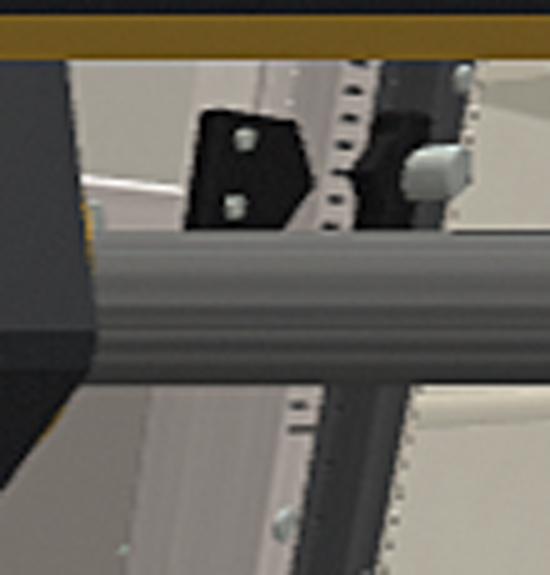

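The pointers are now within about 1 mm (0.2685 against 0.2695). I'll lower off the lip and back away.

Emit:
{"api": "arm_command", "payload": {"rows": [[[0, 0, -3], [0, 0, 0]], [[0, 0, -5], [0, 0, 0]], [[0, 0, -6], [0, 0, 0]], [[-6, 2, -4], [0, 0, 0]], [[-8, 3, 0], [0, 0, 0]], [[-8, 3, 0], [0, 0, 0]], [[-8, 8, 0], [0, 0, 0]], [[0, 0, 0], [0, 0, 0]]]}}

```text
clock: 16.37
position: [0.4954, 0.0378, 0.1921]
tcp_rot: [[0.594, 0.435, 0.676], [0.804, -0.307, -0.509], [-0.014, 0.846, -0.533]]
wrist_force: [0.5, -1.1, -0.6]
grip_width: 0.0003
```

```bash
python3 look.py 13; python3 - <<'E'
import cv2,pickle
from h import *
from bench import arm
im=cv2.imread('pics/wrist13.png')
P=pickle.load(open('w13.pkl','rb'))[0]
for z in (.26,.27,.28): print(z,np.round(proj(P,np.array([.5425,-.1894,z])),1),np.round(proj(P,np.array([.5355,-.1894,z])),1))
a=arm.get_image('top'); cv2.imwrite('pics/t13.png',cv2.resize(a[130:270,160:420],None,fx=3,fy=3))
E
```

```text
16.3667 [0.4954 0.0378 0.1921] [ 12.9  35.4 -72.3 137.7  88.7  92.2 -60.4] [ 0.5 -1.1 -0.6]
[[ 0.594  0.435  0.676]
 [ 0.804 -0.307 -0.509]
 [-0.014  0.846 -0.533]]
0.26 [115.  314.9] [108.8 315.4]
0.27 [113.5 324.7] [107.2 325.4]
0.28 [112.  334.7] [105.6 335.6]
```

View pics/wrist13.png

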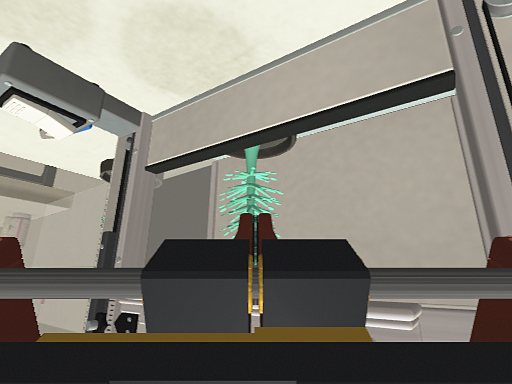

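View pics/t13.png

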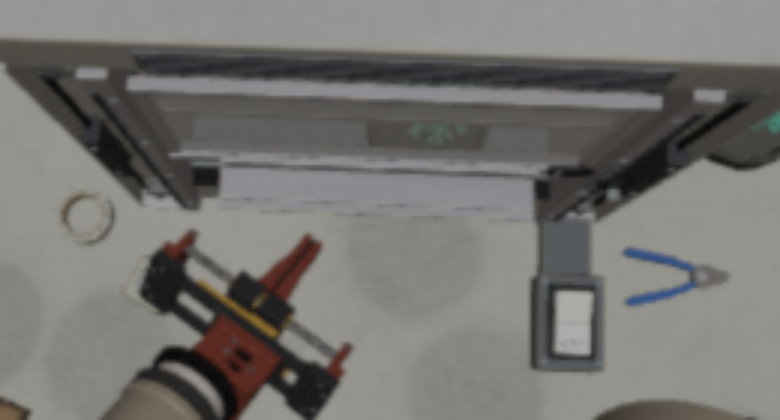

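Emit:
{"api": "arm_command", "payload": {"rows": [[[-4, 6, 8], [0, 0, 0]], [[-4, 6, 15], [0, 0, 0]], [[0, 4, 20], [0, 0, 0]], [[0, 0, 20], [0, 0, 0]], [[0, 0, 15], [0, 0, 0]], [[0, 0, 6], [0, 0, 0]], [[0, 0, 0], [0, 0, 0]], [[0, 0, 0], [0, 0, 0]]]}}

```text
clock: 17.13
position: [0.4884, 0.051, 0.276]
tcp_rot: [[0.598, 0.433, 0.674], [0.801, -0.308, -0.513], [-0.014, 0.847, -0.531]]
wrist_force: [-0.1, -0.2, 0.0]
grip_width: 0.0006
```

```bash
python3 look.py 14; python3 - <<'E'
import cv2,pickle
from h import *
im=cv2.imread('pics/wrist14.png')
P=pickle.load(open('w14.pkl','rb'))[0]; print(ray(P,0,0)[0])
for z in (.26,.27,.28): print(z,np.round(proj(P,np.array([.5425,-.1894,z])),1),np.round(proj(P,np.array([.5355,-.1894,z])),1))
u,v=[int(t) for t in proj(P,np.array([.54,-.19,.27]))]
print(u,v); y0=max(0,v-50);x0=max(0,u-50)
print(x0,y0,im[y0:y0+100,x0:x0+100].shape)
cv2.imwrite('pics/w14c.png',cv2.rotate(cv2.resize(im[y0:y0+100,x0:x0+100],None,fx=6,fy=6,interpolation=cv2.INTER_CUBIC),cv2.ROTATE_180))
E
```

```text
17.1333 [0.4884 0.051  0.276 ] [ 19.9  20.8 -78.4 133.5  78.9  84.1 -48.5] [-0.1 -0.2  0. ]
[[ 0.598  0.433  0.674]
 [ 0.801 -0.308 -0.513]
 [-0.014  0.847 -0.531]]
[0.34994627 0.15585574 0.30401007]
0.26 [126.9 240.3] [121.6 239.6]
0.27 [125.7 248.4] [120.3 247.9]
0.28 [124.4 256.6] [119.  256.2]
123 248
73 198 (100, 100, 3)
```

View pics/w14c.png

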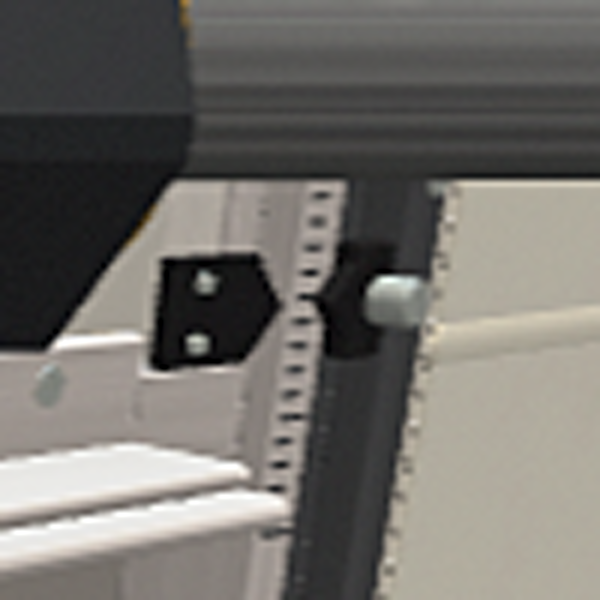

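View pics/wrist14.png

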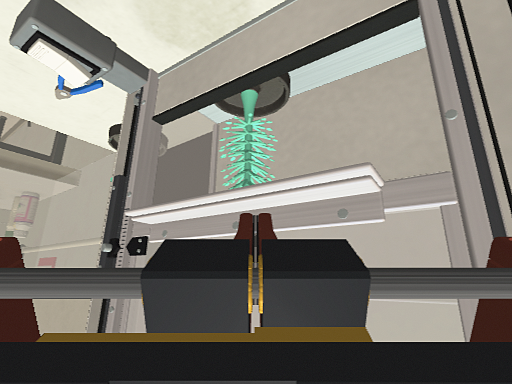

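Both pointers are in clear view and nearly level: sash z≈0.2685, clip z≈0.270. The arm is free of contact, with wrist force near zero. I'll hand in.

```bash
python3 -c "
from bench import arm
print(arm.sign_off()); s=arm.get_state(); print(s['clock'],s['wrist_force'])"
```

```text
the job is handed in; nothing more can be done
None
the job is handed in; nothing more can be done
```

The extractor is on and the sash is standing at the clip's pointer. I handed the job in at about 17 s of the 45 s allowed; no verdict was reported.

**What I did**
- **Rocker:** I pressed the near half straight down until it hit its stop. The force rose to about 76 N at a tip height of 56 mm. Pictures afterwards showed the near half down and the far half raised.
- **Sash:** I pushed it up smoothly with the closed fingertips beneath the lip, without gripping. Then I lowered off the lip and backed away.

**Last checks**
- **Pointer height:** in the final wrist view, with the arm clear of the sash, the sash pointer is at z ≈ 0.2685 m and the clip pointer at about 0.270 m. That is 1 to 2 mm apart, against the 8 mm allowed.
- **Clip:** the clip height read 0.268 m from two views and 0.2695 to 0.270 m in the later single views.
- **Contact:** the wrist force was near zero at the end.
- **Loose items:** the cutters, tape roll and tree look unmoved. The bottle was partly hidden by the gripper in the last top view, but what could be seen of it was where it started. The gripper passed within about 8 mm of it by calculation.

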